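# Set out the shoe-finishing kit on the bench board

## Task

Set out the finishing kit on the wooden board: the three polish tins in one stack centred on the round cork pad (the widest at the bottom, the medium one in the middle, the smallest on top), and the dye bottle standing on the middle of the square cork pad. Lay the shoe brush bristles down at the middle of the board, midway between the two pads and lengthwise along the board. Never let the bottle tip over, and leave the jar of paintbrushes and the spool of thread where they are.

Things in the scene. Friction and masses are not known exactly. Their poses are not given: they have to be found in the camera images.
- board: flat dark wooden setting-out board, 110 (its x) by 360 (its y) by 8 mm thick, fixed to the bench; origin at the centre of its underside, on the bench top; z up, y along its length. The two pads lie on it 125 mm either side of its centre, along its y
- round_pad: round cork pad, 84 mm across, 3 mm thick, fixed on top of the board near one of its ends (either one), its top 11 mm above the bench; origin at the centre of its underside, z up
- square_pad: square cork pad, 76 by 76 mm, 3 mm thick, fixed on top of the board near the other end, sides parallel to the board's, its top 11 mm above the bench; origin at the centre of its underside, z up
- wide_tin: the widest of three closed flat round metal tins, 66 mm across, 22 mm high, about 130 g, flat lid; lies loose on the bench; origin at the centre of its underside, z up
- medium_tin: the medium flat round metal tin, 54 mm across, 20 mm high, about 90 g, flat lid; loose on the bench; origin at the centre of its underside, z up
- small_tin: the smallest flat round metal tin, 42 mm across, 18 mm high, about 50 g, flat lid; loose on the bench; origin at the centre of its underside, z up
- bottle: small round brown glass dye bottle with a black cap, 40 mm across, 75 mm high overall, straight-sided over its lower 40 mm, about 90 g; stands loose on the bench; origin at the centre of its underside, z up
- brush: block shoe brush lying bristles down, 110 mm long (its x), 40 mm wide (its y), 36 mm high: black bristle block 104 by 34 mm up to 16 mm, above it the wooden back 110 by 40 mm from 16 to 36 mm; rigid, about 100 g; origin at the centre of its underside, z up
- thread_spool: bystander: wooden spool of off-white thread standing loose to the left of the board, 44 mm across, 50 mm high; origin at the centre of its underside. (Two boots that stand on the far side of the board, about 155 mm high, are fixed)
- brush_jar: bystander: white jar holding three paintbrushes, standing loose to the right of the board, 76 mm across, about 185 mm high with the brushes; origin at the centre of its underside
There are look-alikes about, which are no part of the job. Leave any purple or turquoise look-alike of the medium_tin alone.

How it is judged:
By the outcome, as a careful person would: the job done as asked, in the order asked, and still so for the second after the job is handed in, with the robot touching nothing.
It also fails if it takes over 131 s, if anything falls off the work surface, if the arm or the gripper's body presses on something with over 40 N, if the wrist force passes 120 N, or if a joint passes its speed limit or range.

## Robot

A 6-joint arm with a two-finger parallel gripper is mounted at the origin on the work surface. World frame = base frame: x ahead of the robot, y to its left, z up, the work surface at z = 0. Lengths are in m, angles in rad, forces in N, time in s.
With the tool pointing down it reaches from about 0.25 to 0.725 m from the base axis. Payload 4 kg.
Tool frame: the origin (TCP) lies midway between the tips of the shut fingers; the grasp point (between the pads) lies 19 mm behind it; z points along the fingers, y is the direction in which the jaws open and shut (so a half turn about z gives the same grasp; the last joint's range is limited). The gripper opens to 85 mm and grips with 20 to 120 N. Pads are 22 mm wide; open, the fingers measure 114 mm over their backs; the gripper's body (76 mm by 85 mm) begins 54 mm behind the grasp point. The pads swing forward as they close: fully open they stand 13 mm farther back than shut.
Start: joints at [-1.325, 0.241, 0.005, 1.335, 0, 1.571], TCP at [0.122, -0.485, 0.231] pointing down, gripper open.
Joint ranges: [-2.72, 2.72], [-1.05, 1.87], [-1.09, 1.28], [-1.99, 2.15], [-1.42, 1.44], [-3.14, 3.14]. Speed limits (rad/s): [2.79, 2.79, 3.14, 3.14, 3.14, 3.14].

## Interface

Orientations are given as a unit quaternion [x, y, z, w].
In Python, from workcell import get_obs, camera, camera_model, job_done, masks_of gives the robot as it stands.
- The arm moves only by the tool jog_arm, never from a script. Its argument "deltas" is a list that holds one entry, the list of rows, each a list of 7 numbers: the shift along the tool's x, y, z in mm, then the turn, a rotation vector about the tool's x, y, z in degrees, then the finger opening in mm, from 0 to 85.4. A call has 1 to 5 rows; each row shifts and turns the pose as measured when the row begins, along the tool's axes as they then stand; what a row does not reach is not made up. A row lasts 1/10 s, in which the tool goes at most 50 mm and 8.59 degrees, less where a joint would pass 70% of its speed; a pose out of reach is approached as far as the arm can. A call with a gripper value outside its range is refused whole. The fingers move at their own pace and stop on an object; the grip force is fixed at half the most. Time passes only in rows, so rows that do not move let the fingers close. It gives the time, the measured TCP pose, the force and the opening at its end, in the units of the state.
- get_obs(): the state, without advancing time (a new reading comes with each control period).
- camera(name): name is "scene" or "side" or "wrist"; returns the picture (420x560x3 uint8, red, green, blue); there is no depth.
- camera_model(name): a dict with "fovy" (degrees; the focal length in pixels is half the picture's height over the tangent of half this angle, whatever the lens; pixels are square), "cx", "cy" (the principal point, pixels), "pose" (4x4, takes a point from camera to world coordinates); the wrist camera has in their place "T_tool_cam" (4x4, takes a point from camera to tool coordinates, whose origin is the TCP and whose axes are the flange's). Camera axes: x right, y down, z forward; pixel columns grow to the right and rows downward; lengths in m; the calibration is good to about 2 mm. A picture is of the moment at which its call begins: read the wrist's pose just before it. camera_model takes no time and is no camera call.
- job_done(): hands the job in, once; it reports no verdict.
Trained networks look in the newest picture that a camera, given by its name, has taken for a name from the list of things; names that differ only in an ending like _2 or _b are one class to them, and where a whole thing is asked for, a point or a joint stands for the part that bears it (a point fixed in the world has none). Each returns a list of dicts, best first, with "conf" (0 to 1); they miss things now and then, are a little off and sometimes report something else, mostly with a low value. They report only what shows in the picture. A call takes as long as a camera call. They do not tell look-alikes from the thing itself.
- masks_of(target, camera): "pixels" (420x560 bool, what is visible of it) and "at" ([column, row] in pixels, amid what is visible of it).
The state is a dict: "clock": time; "joint_pos": joint angles; "joint_vel": joint speeds; "tau": joint torques, N m; "eef_pos": TCP position; "tool_rot": TCP orientation; "ft_force": force on the tool from outside, world axes, zero at the start; "ft_torque": the same for the moment, N m; "grip_width": finger opening in m.
Only numpy, scipy, OpenCV 4.12 (cv2) and the standard library are available. Lean on these libraries where they do the work, as an engineer would, in place of code of your own. Each camera call takes 0.05 s, during which the arm holds its last target. There are 200 camera calls.

## Working session

There is one attempt and no reset: what is moved stays moved. The work goes in short steps, Python scripts to look and compute and a tool call to move; the robot and the scene stay as the last step left them, time stands still between calls to the robot, and variables do not carry over. Pictures are saved under pics/ and viewed, about 12 in all and at most 16, crops included, and the job is handed in when it is done.

Besides the shell and the picture viewer there is one more tool, called after "Request:" as name([rows], argument=value, ...), one row to a line, values as JSON. jog_arm: Moves the arm, as the interface text tells. Its arguments: {"type":"object","properties":{"deltas":{"type":"array"}},"required":["deltas"]}

```bash
mkdir -p pics; ls
cat > h.py <<'E'
import numpy as np, cv2
from scipy.spatial.transform import Rotation as R
from workcell import *
def cam(n):
    m=camera_model(n)
    f=210/np.tan(np.radians(m['fovy'])/2)
    if 'pose' in m: T=np.array(m['pose'])
    else:
        o=get_obs(); W=np.eye(4); W[:3,:3]=R.from_quat(o['tool_rot']).as_matrix(); W[:3,3]=o['eef_pos']; T=W@np.array(m['T_tool_cam'])
    return f,m['cx'],m['cy'],T
def ray(n,uv,z,C=None):
    f,cx,cy,T=C or cam(n)
    d=T[:3,:3]@np.array([(uv[0]-cx)/f,(uv[1]-cy)/f,1]); p=T[:3,3]
    return p+d*(z-p[2])/d[2]
def proj(n,P,C=None):
    f,cx,cy,T=C or cam(n)
    q=(np.atleast_2d(P)-T[:3,3])@T[:3,:3]
    return np.c_[cx+f*q[:,0]/q[:,2],cy+f*q[:,1]/q[:,2]]
def save(n,name):
    im=camera(n); cv2.imwrite('pics/'+name+'.png',im[:,:,::-1]); return im
E
python3 - <<'E'
from h import *
for n in('scene','side','wrist'):
    save(n,n+'0'); f,cx,cy,T=cam(n); print(n,f,cx,cy,T.round(3).tolist())
a=[cv2.imread(f'pics/{n}0.png') for n in('scene','side')]
print(get_obs())
for n in ('scene','side'):
  for t in 'board round_pad square_pad wide_tin medium_tin small_tin bottle brush thread_spool brush_jar'.split():
    for m in masks_of(t,n)[:4]: print(n,t,round(m['conf'],2),np.round(m['at']),m['pixels'].sum())
E
```

```text
pics
scene 445.35920585344644 286.5802307234405 206.6222079652178 [[0.731, 0.557, -0.394, 0.975], [0.682, -0.586, 0.437, -0.511], [0.013, -0.588, -0.809, 0.969], [0.0, 0.0, 0.0, 1.0]]
side 531.1766343978758 276.66421705144836 209.8234134332627 [[-0.744, -0.482, 0.463, -0.137], [-0.668, 0.522, -0.53, 0.722], [0.014, -0.704, -0.71, 0.999], [0.0, 0.0, 0.0, 1.0]]
wrist 346.04951344443697 277.5505693742677 212.22612164453815 [[0.244, -0.916, -0.318, 0.203], [-0.97, -0.231, -0.079, -0.462], [-0.002, 0.328, -0.945, 0.373], [0.0, 0.0, 0.0, 1.0]]
{'clock': 0.15, 'joint_pos': array([-1.32496565e+00,  2.41238339e-01,  4.03083151e-03,  1.33518511e+00,
       -5.77889986e-05,  1.57079000e+00]), 'joint_vel': array([ 0.001258  , -0.00346494,  0.00444469, -0.00091857, -0.00029032,
       -0.00087523]), 'tau': array([ 3.35522973e-04, -3.72635937e+01,  2.52638894e+01,  1.23524125e-02,
        5.27360487e-05, -7.19157214e-06]), 'eef_pos': array([ 0.12154854, -0.48451169,  0.23061716]), 'tool_rot': array([ 9.92454708e-01,  1.22609191e-01, -1.26531406e-04, -7.88580995e-04]), 'ft_force': array([ 0.1756679
[... 555 characters left out ...]
152.] 301
scene thread_spool 0.27 [358. 125.] 526
scene brush_jar 0.64 [226. 343.] 1722
side board 0.93 [254. 184.] 2793
side round_pad 0.84 [220. 205.] 564
side square_pad 0.58 [286. 158.] 431
side square_pad 0.47 [289. 231.] 353
side wide_tin 0.91 [366. 155.] 386
side wide_tin 0.18 [286. 159.] 485
side medium_tin 0.69 [317. 251.] 424
side medium_tin 0.69 [300. 200.] 316
side medium_tin 0.56 [287. 233.] 385
side medium_tin 0.53 [326. 214.] 325
side small_tin 0.81 [248. 261.] 251
side small_tin 0.58 [168. 310.] 893
side bottle 0.89 [334. 189.] 306
side brush 0.96 [168. 309.] 904
side thread_spool 0.65 [222. 204.] 578
side thread_spool 0.61 [124. 262.] 415
side brush_jar 0.64 [310. 109.] 1077
```

View pics/scene0.png

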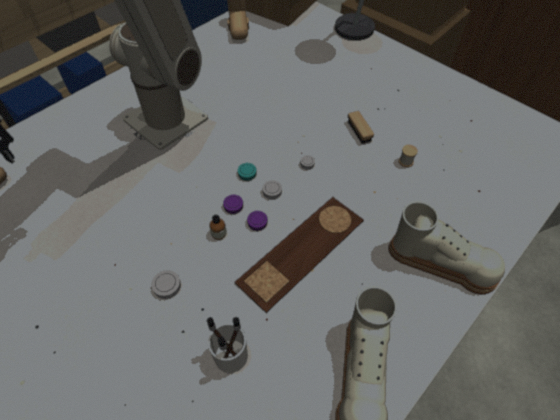

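View pics/side0.png

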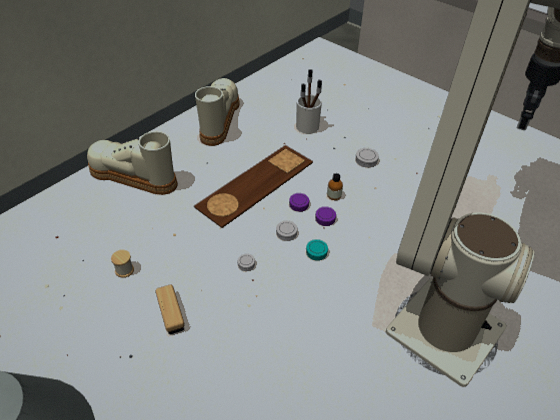

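The scene shows the medium_tin candidates: purple (233,204), purple (257,220), turquoise (247,172) and plain metal (273,190). I choose the metal one. The wide tin is at (166,285), small (308,162), bottle (218,228), brush (360,126). The round pad is at the far-left end of the board (335,219) and the square pad at (266,282). The side view agrees. Next I fit the poses.

```bash
cat > fit.py <<'E'
from h import *
from scipy.optimize import minimize
def cyl(r,h,z0=0):
    a=np.linspace(0,2*np.pi,40); c=np.c_[r*np.cos(a),r*np.sin(a)]
    return np.r_[np.c_[c,0*a+z0],np.c_[c,0*a+z0+h]]
def box(l,w,z0,z1): return np.array([[x,y,z] for x in(-l/2,l/2) for y in(-w/2,w/2) for z in(z0,z1)])
S=dict(round_pad=cyl(.042,.001,.010),square_pad=box(.076,.076,.010,.011),wide_tin=cyl(.033,.022),medium_tin=cyl(.027,.02),small_tin=cyl(.021,.018),
 bottle=np.r_[cyl(.02,.045),cyl(.008,.075)],brush=box(.108,.038,0,.036),thread_spool=cyl(.022,.05),brush_jar=cyl(.038,.09),board=box(.11,.36,0,.008))
def place(s,p):
    c,n=np.cos(p[2]),np.sin(p[2]); return s@np.array([[c,n,0],[-n,c,0],[0,0,1]])+[p[0],p[1],0]
def hullmask(n,P,C,k=4):
    m=np.zeros((420*k,560*k),np.uint8); h=cv2.convexHull((proj(n,P,C)*k+k/2).astype(np.int32)); cv2.fillPoly(m,[h],1); return m
def fit(n,t,mask,yaw0=None,C=None,k=4):
    C=C or cam(n); s=S[t]; M=cv2.resize(mask.astype(np.uint8),None,fx=k,fy=k,interpolation=0)
    v,u=np.nonzero(mask); p=ray(n,(u.mean(),v.mean()),s[:,2].mean(),C)[:2]
    def cost(q):
        h=hullmask(n,place(s,[q[0],q[1],q[2] if len(q)>2 else 0]),C,k); return 1-(h&M).sum()/max(1,(h|M).sum())
    best=None
    for y in ([None] if yaw0 is None else yaw0):
        q=list(p)+([] if y is None else [y]); sx=np.vstack([q]+[np.array(q)+d for d in np.diag([.015,.015,.3][:len(q)])])
        r=minimize(cost,q,method='Nelder-Mead',options=dict(initial_simplex=sx,xatol=2e-4,fatol=1e-4))
        if best is None or r.fun<best.fun: best=r
    return best.x,1-best.fun
E
python3 - <<'E'
from fit import *
ys=np.arange(0,3.1,.5)
near=dict(wide_tin=[(166,285),(366,155)],medium_tin=[(273,190),(287,231)],small_tin=[(308,163),(247,262)],bottle=[(218,230),(334,189)],brush=[(360,126),(169,309)],thread_spool=[(408,155),(123,263)],brush_jar=[(226,343),(309,112)],round_pad=[(335,219),(222,205)],square_pad=[(266,283),(287,159)],board=[(300,252),(254,184)])
for i,n in enumerate(('scene','side')):
  camera(n)
  for t,c in near.items():
    ms=[m for m in masks_of(t,n) if np.hypot(*(np.array(m['at'])-c[i]))<14]
    if not ms: print(n,t,'none'); continue
    x,v=fit(n,t,ms[0]['pixels'],ys if t in('brush','board','square_pad') else None)
    print(n,t,round(ms[0]['conf'],2),x.round(4),round(v,2))
E
```

```text
scene wide_tin 0.57 [ 0.4574 -0.3542] 0.92
scene medium_tin 0.77 [0.4405 0.0232] 0.92
scene small_tin 0.63 [0.4417 0.1652] 0.87
scene bottle 0.71 [ 0.4334 -0.1687] 0.94
scene brush 0.61 [ 0.4667  0.3798 -0.5313] 0.84
scene thread_spool 0.65 [0.6427 0.3729] 0.88
scene brush_jar 0.77 [ 0.6844 -0.3605] 0.89
scene round_pad 0.96 [0.6252 0.0646] 0.92
scene square_pad 0.91 [ 0.6209 -0.185   1.5546] 0.97
scene board 0.96 [ 0.6229 -0.0593 -0.0225] 0.71
side wide_tin 0.75 [ 0.4618 -0.3565] 0.96
side medium_tin 0.89 [0.4439 0.0209] 0.79
side small_tin 0.71 [0.4448 0.1644] 0.8
side bottle 0.63 [ 0.4391 -0.1723] 0.87
side brush 0.97 [0.4734 0.3735 2.6768] 0.91
side thread_spool 0.74 [0.6457 0.3701] 0.9
side brush_jar 0.64 [ 0.6947 -0.3691] 0.74
side round_pad 0.71 [0.6279 0.0644] 0.95
side square_pad 0.81 [ 0.6228 -0.1866  1.5652] 0.94
side board 0.58 [ 0.6262 -0.0591 -0.02  ] 0.7
```

```bash
cat > plan.py <<'E'
from h import *
def state():
    o=get_obs(); r=R.from_quat(o['tool_rot']); X=r.as_matrix(); 
    print('t',o['clock'],'tcp',(o['eef_pos']*1000).round(1),'yaw',np.degrees(np.arctan2(X[1,0],X[0,0])).round(1),'tilt',np.degrees(np.arccos(-X[2,2])).round(2),'grip',round(o['grip_width']*1000,1),'F',o['ft_force'].round(1),'q6',o['joint_pos'][[0,5]].round(2))
    return o['eef_pos']*1000,r
def plan(*wps,step=35,g=85):
    """wps: (x,y,z mm,yaw deg); prints tool-frame rows"""
    p,r=state()
    for w in wps:
        t=np.array(w[:3],float); c=np.radians(w[3]); tr=R.from_matrix(np.array([[np.cos(c),np.sin(c),0],[np.sin(c),-np.cos(c),0],[0,0,-1]]))
        rv=(r.inv()*tr).as_rotvec(degrees=True)
        n=max(1,int(np.ceil(max(np.linalg.norm(t-p)/step,np.linalg.norm(rv)/8))))
        rows=[]
        for k in range(n):
            d=r.inv().apply((t-p)/(n-k)); v=(r.inv()*tr).as_rotvec(degrees=True)/(n-k)
            d=np.round(d,1) if n<3 else np.round(d); v=np.round(v,1)
            p=p+r.apply(d); r=r*R.from_rotvec(v,degrees=True); rows.append([*(d+0).tolist(),*(v+0).tolist(),g])
        print('->',w); 
        for i in range(0,n,5): print(str(rows[i:i+5]).replace('.0,',',').replace(' ',''))
E
python3 - <<'E'
from plan import *
for n,l in(('scene',dict(turq=(247,171),pur1=(233,204),pur2=(257,220))),('side',dict(turq=(317,249),pur1=(326,216),pur2=(299,202)))):
    for k,v in l.items(): print(n,k,ray(n,v,.012).round(3))
print('boots',[ray('side',v,0).round(3) for v in((176,191),(205,140),(92,165))],[ray('scene',v,.15).round(3) for v in((401,213),(357,303))])
a=cv2.imread('pics/scene0.png')[150:300,140:320]; b=cv2.imread('pics/side0.png')[140:290,220:400]
cv2.imwrite('pics/crop.png',np.hstack([cv2.resize(i,None,fx=2.2,fy=2.2,interpolation=2) for i in(a,b)]))
plan((460,-355,150,0))
E
```

```text
scene turq [0.344 0.02  0.012]
scene pur1 [ 0.4   -0.086  0.012]
scene pur2 [ 0.483 -0.078  0.012]
side turq [0.344 0.018 0.012]
side pur1 [ 0.397 -0.085  0.012]
side pur2 [ 0.482 -0.077  0.012]
boots [array([0.765, 0.109, 0.   ]), array([ 0.873, -0.098,  0.   ]), array([1.024, 0.201, 0.   ])] [array([0.776, 0.097, 0.15 ]), array([ 0.837, -0.144,  0.15 ])]
t 2.25 tcp [ 121.7 -485.   231.3] yaw 14.1 tilt 0.0 grip 85.5 F [ 0.1 -0.3 -0.4] q6 [-1.33  1.57]
-> (460, -355, 150, 0)
[[33,-4,7,0,0,1.3,85],[33,-5,7,0,0,1.3,85],[32,-5,7,0,0,1.3,85],[32,-6,8,0,0,1.3,85],[32,-7,7,0,0,1.3,85]]
[[32,-8,8,0,0,1.3,85],[32,-8,7,0,0,1.3,85],[32,-9,8,0,0,1.2,85],[31,-10,7,0,0,1.3,85],[31,-11,8,0,0,1.2,85]]
[[32,-11,7,0,0,1.3,85]]
```

View pics/crop.png

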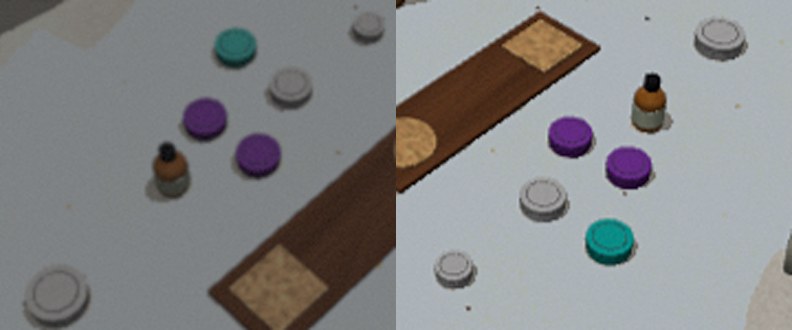

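The crop confirms it: the medium tin is the metal one next to the turquoise and purple look-alikes, with the smaller metal tin beyond it. The wide tin is alone at the right. Heading there.

Request:
jog_arm([
  [[33,-4,7,0,0,1.3,85],[33,-5,7,0,0,1.3,85],[32,-5,7,0,0,1.3,85],[32,-6,8,0,0,1.3,85],[32,-7,7,0,0,1.3,85]],
])

```text
clock: 2.75
eef_pos: [0.2769, -0.4284, 0.1956]
tool_rot: [0.998, 0.059, 0.0, 0.003]
ft_force: [-0.4, -0.8, -1.0]
grip_width: 0.0852
```

Request:
jog_arm([
  [[32,-8,8,0,0,1.3,85],[32,-8,7,0,0,1.3,85],[32,-9,8,0,0,1.2,85],[31,-10,7,0,0,1.3,85],[31,-11,8,0,0,1.2,85]],
])

```text
clock: 3.25
eef_pos: [0.4378, -0.3688, 0.1563]
tool_rot: [1.0, 0.001, 0.001, 0.003]
ft_force: [-0.1, -0.7, 0.6]
grip_width: 0.0847
```

Request:
jog_arm([
  [[32,-11,7,0,0,1.3,85],[0,0,0,0,0,0,85],[0,0,0,0,0,0,85]],
])

```text
clock: 3.55
eef_pos: [0.4744, -0.3544, 0.1468]
tool_rot: [1.0, -0.007, 0.0, 0.002]
ft_force: [-0.1, -0.5, 0.6]
grip_width: 0.0852
```

```bash
cat > wl.py <<'E'
import sys; from plan import *; from fit import *
t=sys.argv[1]
C=cam('wrist'); im=save('wrist',sys.argv[2])
for m in masks_of(t,'wrist')[:4]:
    x,v=fit('wrist',t,m['pixels'],np.arange(0,3.1,.5) if t=='brush' else None,C,k=2)
    print(t,round(m['conf'],2),np.round(m['at']),x.round(4),round(v,2),im[m['pixels']].mean(0).round())
E
cat wl.py >/dev/null; python3 wl.py wide_tin w1; python3 -c "
from plan import *
plan((460,-355,150,0))"
```

```text
wide_tin 0.59 [277. 217.] [ 0.4574 -0.3518] 0.95 [93. 90. 91.]
t 3.65 tcp [ 473.7 -354.9  147.1] yaw -0.9 tilt 0.29 grip 85.1 F [-0.2  0.3 -0.1] q6 [-0.64  2.52]
-> (460, -355, 150, 0)
[[-13.7,0.3,-2.9,0.3,0,-0.9,85]]
```

View pics/w1.png

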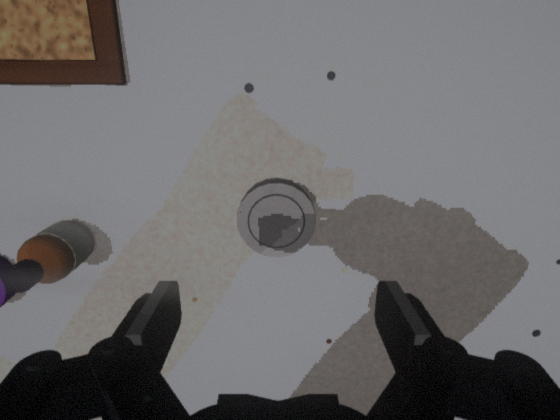

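Wrist view: the wide tin is at (277,217) midway between the fingers, fitted at (0.457,-0.352), which agrees with the overhead fit. Going down on it.

Request:
jog_arm([
  [[-8,-1,18,0.2,0,-0.9,85],[-6,-1,30,0,0,0,85],[0,0,30,0,0,0,85],[0,0,30,0,0,0,85],[0,0,20,0,0,0,85]],
])

```text
clock: 4.15
eef_pos: [0.4583, -0.3605, 0.0233]
tool_rot: [1.0, -0.004, 0.006, 0.006]
ft_force: [-0.2, -0.0, -0.1]
grip_width: 0.0855
```

```bash
python3 -c "
from plan import *
plan((459,-353,0,0))"
```

```text
t 4.15 tcp [ 458.3 -360.5   23.3] yaw -0.5 tilt 0.94 grip 85.5 F [-0.2 -0.  -0.1] q6 [-0.67  2.48]
-> (459, -353, 0, 0)
[[0.3,-7.8,23.2,0.7,-0.7,-0.5,85]]
```

Request:
jog_arm([
  [[0,-8,5,0.7,-0.7,-0.5,85],[0,0,8,0,0,0,85],[0,0,8,0,0,0,85],[0,0,0,0,0,0,85]],
])

```text
clock: 4.55
eef_pos: [0.455, -0.3533, 0.0012]
tool_rot: [1.0, -0.002, -0.002, -0.001]
ft_force: [0.0, 0.4, -0.2]
grip_width: 0.0851
```

```bash
python3 -c "
from plan import *
plan((459,-353,0,0))"
```

```text
t 4.55 tcp [ 455.  -353.3    1.2] yaw -0.2 tilt 0.25 grip 85.1 F [ 0.   0.4 -0.2] q6 [-0.66  2.48]
-> (459, -353, 0, 0)
[[4,-0.4,1.2,-0.2,0.2,-0.2,85]]
```

Request:
jog_arm([
  [[4,0,1,0,0,0,85],[0,0,0,0,0,0,60],[0,0,0,0,0,0,60],[0,0,0,0,0,0,60],[0,0,0,0,0,0,60]],
])

```text
clock: 5.05
eef_pos: [0.4617, -0.355, 0.0038]
tool_rot: [1.0, -0.002, 0.001, 0.001]
ft_force: [0.8, -0.2, -0.8]
grip_width: 0.0635
```

Request:
jog_arm([
  [[0,0,0,0,0,0,58],[0,0,0,0,0,0,58],[0,0,-15,0,0,0,58],[0,0,-30,0,0,0,58],[0,0,-30,0,0,0,58]],
])

```text
clock: 5.55
eef_pos: [0.4571, -0.3514, 0.0738]
tool_rot: [1.0, -0.002, -0.005, -0.004]
ft_force: [0.2, -1.1, -2.0]
grip_width: 0.0634
```

Request:
jog_arm([
  [[0,0,-25,0,0,0,58],[0,0,0,0,0,0,58],[0,0,0,0,0,0,58]],
])

```text
clock: 5.85
eef_pos: [0.4591, -0.3529, 0.1031]
tool_rot: [1.0, -0.002, -0.003, -0.002]
ft_force: [-0.7, -0.5, -1.8]
grip_width: 0.0636
```

```bash
python3 -c "
from plan import *
save('wrist','w2')
plan((540,-140,110,15),(626,64.5,110,30),g=58)"
```

```text
t 5.9 tcp [ 459.2 -353.   103.2] yaw -0.2 tilt 0.36 grip 64.0 F [ 0.7 -0.3 -1.2] q6 [-0.66  2.49]
-> (540, -140, 110, 15)
[[11,-30,-1,0,0,-2.2,58],[13,-30,-1,0,0,-2.2,58],[14,-30,-1,-0.1,0,-2.2,58],[15,-29,-1,0,0.1,-2.1,58],[16,-28,-1,-0.1,0,-2.2,58]]
[[17,-28,-1,0,0.1,-2.1,58],[18,-27,-1,-0.1,0,-2.2,58]]
-> (626, 64.5, 110, 30)
[[19,-25,0,0,0,-2.1,58],[20,-24,0,0,0,-2.1,58],[21,-24,0,0,0,-2.2,58],[22,-23,0,0,0,-2.1,58],[23,-22,0,0,0,-2.2,58]]
[[24,-21,0,0,0,-2.1,58],[25,-20,0,0,0,-2.2,58]]
```

View pics/w2.png

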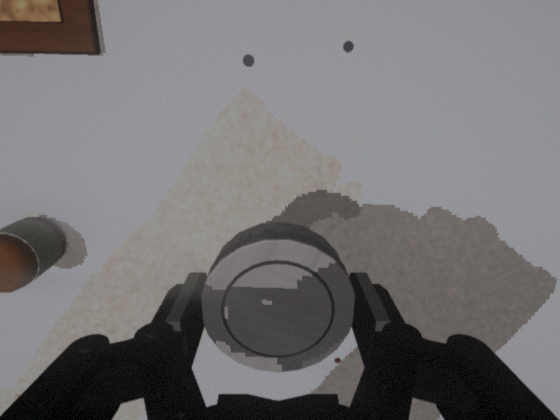

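The tin is held level between the pads, with its lid centre near (278,308). Carrying it to the round pad.

Request:
jog_arm([
  [[11,-30,-1,0,0,-2.2,58],[13,-30,-1,0,0,-2.2,58],[14,-30,-1,0,0,-2.2,58],[15,-29,-1,0,0,-2.1,58],[16,-28,-1,0,0,-2.2,58]],
])

```text
clock: 6.4
eef_pos: [0.5131, -0.199, 0.0995]
tool_rot: [0.996, 0.092, -0.008, -0.005]
ft_force: [1.1, 0.4, -1.6]
grip_width: 0.0636
```

Request:
jog_arm([
  [[17,-28,-1,0,0,-2.1,58],[18,-27,-1,0,0,-2.2,58],[19,-25,0,0,0,-2.1,58],[20,-24,0,0,0,-2.1,58],[21,-24,0,0,0,-2.2,58]],
])

```text
clock: 6.9
eef_pos: [0.5679, -0.0429, 0.0919]
tool_rot: [0.982, 0.188, -0.015, -0.009]
ft_force: [1.1, 0.9, -1.2]
grip_width: 0.0637
```

Request:
jog_arm([
  [[22,-23,0,0,0,-2.1,58],[23,-22,0,0,0,-2.2,58],[18,-16,0,0,0,-2.1,58],[10,-10,0,0,0,-2.2,58],[0,0,0,0,0,0,58]],
])

```text
clock: 7.4
eef_pos: [0.6016, 0.06, 0.0814]
tool_rot: [0.963, 0.268, -0.022, -0.012]
ft_force: [0.2, -0.4, -2.4]
grip_width: 0.0638
```

Run:
```python
from plan import *
from fit import *
C=cam('wrist'); p=get_obs()['eef_pos']; im=save('wrist','w3')
ms=masks_of('wide_tin','wrist')
for m in ms[:2]:
    S['wide_tin']=cyl(.033,.022,p[2]-.003)
    x,v=fit('wrist','wide_tin',m['pixels'],None,C,2); print('held',x.round(4),v.round(2),m['conf'],'off',(x-p[:2]).round(4))
for m in masks_of('round_pad','wrist')[:2]:
    x,v=fit('wrist','round_pad',m['pixels'],None,C,2); print('pad',x.round(4),v.round(2),m['conf'],m['pixels'].sum())
plan((626,64.5,50,30),g=58)
```

```text
held [0.5989 0.0597] 0.95 0.74 off [-0.0026 -0.0003]
pad [0.6272 0.0669] 0.88 0.75 11847
t 7.55 tcp [601.2  57.4  82.2] yaw 30.8 tilt 2.79 grip 63.5 F [ 0.4 -0.4 -0.7] q6 [0.09 2.69]
-> (626, 64.5, 50, 30)
[[13,3.8,15.5,-0.9,1,0.4,58],[12.8,3.5,15.9,-1,1,0.4,58]]
```

View pics/w3.png

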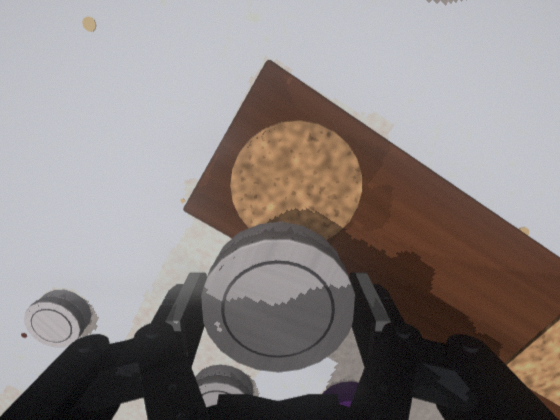

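Request:
jog_arm([
  [[14,4,14,-0.9,1,0.4,58],[13,3,14,-1,1,0.4,58],[0,0,0,0,0,0,58],[0,0,0,0,0,0,58]],
])

```text
clock: 7.95
eef_pos: [0.6264, 0.0588, 0.0539]
tool_rot: [0.967, 0.254, -0.0, 0.001]
ft_force: [-0.4, 0.1, -1.6]
grip_width: 0.0637
```

```bash
python3 -c "
from plan import *
plan((627.5,65,28,30),g=58)"
```

```text
t 7.95 tcp [626.4  58.8  53.9] yaw 29.4 tilt 0.15 grip 63.7 F [-0.4  0.1 -1.6] q6 [0.09 2.72]
-> (627.5, 65, 28, 30)
[[4.1,-4.9,25.8,0.1,0.1,-0.6,58]]
```

Request:
jog_arm([
  [[4,-5,10,0,0,0,58],[0,0,10,0,0,0,58],[0,0,6,0,0,0,58],[0,0,0,0,0,0,58],[0,0,0,0,0,0,58]],
])

```text
clock: 8.45
eef_pos: [0.6267, 0.0633, 0.0273]
tool_rot: [0.968, 0.253, -0.001, 0.001]
ft_force: [0.3, 0.8, -2.1]
grip_width: 0.0639
```

```bash
python3 -c "
from plan import *
plan((627.5,65,15,30),g=58)"
```

```text
t 8.45 tcp [626.7  63.3  27.3] yaw 29.3 tilt 0.16 grip 63.9 F [ 0.3  0.8 -2.1] q6 [0.1  2.73]
-> (627.5, 65, 15, 30)
[[1.5,-1.1,12.2,0.1,0.1,-0.7,58]]
```

Request:
jog_arm([
  [[1.5,-1,5,0,0,0,58],[0,0,4,0,0,0,58],[0,0,3,0,0,0,58],[0,0,0,0,0,0,58],[0,0,0,0,0,0,58]],
])

```text
clock: 8.95
eef_pos: [0.628, 0.0654, 0.0147]
tool_rot: [0.967, 0.253, -0.0, 0.001]
ft_force: [0.9, -1.0, -1.7]
grip_width: 0.0632
```

```bash
python3 -c "
from plan import *
plan((627.5,65,15,30),g=58)"
```

```text
t 8.95 tcp [628.   65.4  14.7] yaw 29.3 tilt 0.15 grip 63.2 F [ 0.9 -1.  -1.7] q6 [0.1  2.73]
-> (627.5, 65, 15, 30)
[[-0.6,0,-0.3,0.1,0.1,-0.7,58]]
```

Request:
jog_arm([
  [[0,0,1,0,0,0,58],[0,0,0,0,0,0,58],[0,0,0,0,0,0,58]],
])

```text
clock: 9.25
eef_pos: [0.6285, 0.0653, 0.0143]
tool_rot: [0.967, 0.253, 0.0, 0.001]
ft_force: [-0.2, 0.2, -2.0]
grip_width: 0.0636
```

Request:
jog_arm([
  [[0,0,1,0,0,0,58],[0,0,0,0,0,0,58],[0,0,0,0,0,0,58]],
])

```text
clock: 9.55
eef_pos: [0.6288, 0.0654, 0.0141]
tool_rot: [0.967, 0.253, 0.001, 0.001]
ft_force: [0.6, -0.0, -2.0]
grip_width: 0.0639
```

Request:
jog_arm([
  [[-1,0,2.5,0,0,0,58],[0,0,0,0,0,0,58],[0,0,0,0,0,0,58]],
])

```text
clock: 9.85
eef_pos: [0.6296, 0.0654, 0.0147]
tool_rot: [0.967, 0.253, 0.003, 0.001]
ft_force: [-0.0, -0.1, -1.5]
grip_width: 0.0636
```

Request:
jog_arm([
  [[0,0,2.5,0,0,0,58],[0,0,0,0,0,0,58]],
])

```text
clock: 10.05
eef_pos: [0.6301, 0.0655, 0.0142]
tool_rot: [0.967, 0.253, 0.004, 0.001]
ft_force: [0.1, -0.2, -1.7]
grip_width: 0.0634
```

Run:
```python
from plan import *
im=camera('side'); im2=camera('scene')
a=im[150:250,150:270,::-1]; b=im2[170:270,275:395,::-1]
cv2.imwrite('pics/c2.png',np.hstack([cv2.resize(i,None,fx=3.3,fy=3.3,interpolation=2) for i in(a,b)]))
state(); print(get_obs()['tau'].round(2))
```

```text
t 10.15 tcp [630.3  65.5  14. ] yaw 29.3 tilt 0.5 grip 63.3 F [ 0.2 -0.5  4. ] q6 [0.1  2.73]
[ 1.200e-01 -5.059e+01  2.119e+01 -4.300e-01 -6.000e-02  2.000e-02]
```

View pics/c2.png

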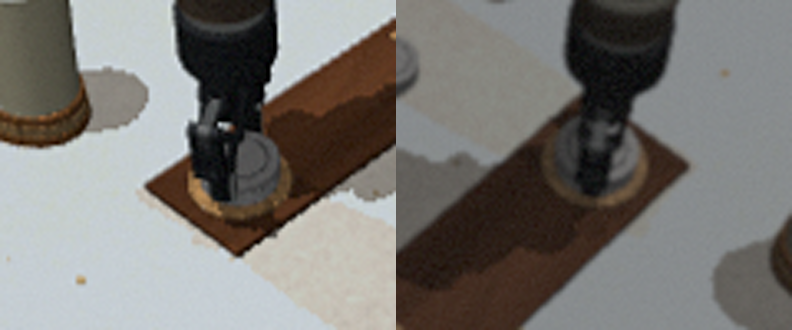

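Contact has just been made (+4 N), and the crops show the tin centred on the cork. Releasing.

Request:
jog_arm([
  [[0,0,0,0,0,0,85],[0,0,0,0,0,0,85],[0,0,0,0,0,0,85],[0,0,0,0,0,0,85],[0,0,-10,0,0,0,85]],
])

```text
clock: 10.65
eef_pos: [0.6284, 0.0653, 0.0211]
tool_rot: [0.967, 0.253, 0.002, 0.001]
ft_force: [-0.7, -0.4, -0.1]
grip_width: 0.0848
```

Request:
jog_arm([
  [[0,0,-30,0,0,0,85],[0,0,-30,0,0,0,85],[0,0,-30,0,0,0,85],[0,0,-10,0,0,0,85],[0,0,0,0,0,0,85]],
])

```text
clock: 11.15
eef_pos: [0.6282, 0.0654, 0.1271]
tool_rot: [0.967, 0.253, 0.002, 0.001]
ft_force: [-0.2, -0.7, -0.3]
grip_width: 0.0851
```

```bash
python3 wl.py wide_tin w4;  python3 -c "
from plan import *
plan((428,22,110,45))"
```

```text
wide_tin 0.91 [278. 211.] [0.6246 0.0642] 0.96 [129. 124. 125.]
t 11.25 tcp [627.2  65.3 125. ] yaw 29.3 tilt 0.12 grip 84.8 F [ 0.4 -0.  -0.1] q6 [0.1  2.73]
-> (428, 22, 110, 45)
[[-32,-10,2,0,0,-2.6,85],[-32,-11,3,0,0,-2.6,85],[-32,-13,2,0,0,-2.6,85],[-31,-14,3,0,0,-2.6,85],[-30,-16,2,0.1,0,-2.6,85]]
[[-29,-17,3,0,0,-2.7,85]]
```

Request:
jog_arm([
  [[-32,-10,2,0,0,-2.6,85],[-32,-11,3,0,0,-2.6,85],[-32,-13,2,0,0,-2.6,85],[-31,-14,3,0,0,-2.6,85],[-26,-13,2,0,0,-2.6,85]],
])

```text
clock: 11.75
eef_pos: [0.4582, 0.0279, 0.1019]
tool_rot: [0.931, 0.366, -0.006, -0.001]
ft_force: [-0.2, -0.2, 0.4]
grip_width: 0.0848
```

Request:
jog_arm([
  [[-15,-10,3,0,0,-2.7,85],[0,0,0,0,0,0,85],[0,0,0,0,0,0,85]],
])

```text
clock: 12.05
eef_pos: [0.4309, 0.0239, 0.094]
tool_rot: [0.922, 0.388, -0.013, -0.004]
ft_force: [0.3, 0.3, 0.2]
grip_width: 0.085
```

```bash
python3 wl.py medium_tin w5;  python3 -c "
from plan import *
plan((441,22,70,45))"
```

```text
medium_tin 0.92 [208. 294.] [0.3446 0.0202] 0.82 [54. 87. 84.]
medium_tin 0.89 [290. 213.] [0.441  0.0233] 0.93 [113. 110. 110.]
medium_tin 0.6 [347. 336.] [ 0.3997 -0.0835] 0.93 [49. 31. 59.]
medium_tin 0.55 [432. 262.] [ 0.4839 -0.0773] 0.91 [76. 46. 93.]
t 12.15 tcp [431.6  24.   94.2] yaw 45.7 tilt 1.48 grip 85.2 F [0.5 0.2 1.1] q6 [0.06 2.4 ]
-> (441, 22, 70, 45)
[[5.6,8.5,24,-0.9,1.2,0.7,85]]
```

Request:
jog_arm([
  [[6,7,20,-0.9,1.2,0.7,85],[0,0,25,0,0,0,85],[0,0,15,0,0,0,85],[0,0,0,0,0,0,85],[0,0,0,0,0,0,85]],
])

```text
clock: 12.65
eef_pos: [0.4487, 0.0244, 0.0327]
tool_rot: [0.924, 0.382, 0.004, 0.001]
ft_force: [0.6, -0.0, 0.5]
grip_width: 0.0851
```

```bash
python3 -c "
from plan import *
plan((442,23,1,45))"
```

```text
t 12.65 tcp [448.7  24.4  32.7] yaw 44.9 tilt 0.49 grip 85.1 F [ 0.6 -0.   0.5] q6 [0.05 2.41]
-> (442, 23, 1, 45)
[[-6,-3.8,31.7,0.3,-0.4,-0.1,85]]
```

Request:
jog_arm([
  [[-6,-4,9,0.3,-0.4,0,85],[0,0,10,0,0,0,85],[0,0,9,0,0,0,85],[0,0,0,0,0,0,85]],
])

```text
clock: 13.05
eef_pos: [0.4437, 0.0232, 0.0043]
tool_rot: [0.924, 0.382, 0.002, 0.001]
ft_force: [-0.7, -0.4, -0.2]
grip_width: 0.0853
```

```bash
python3 -c "
from plan import *
plan((442,23,1,45))"
```

```text
t 13.05 tcp [443.7  23.2   4.3] yaw 44.9 tilt 0.2 grip 85.3 F [-0.7 -0.4 -0.2] q6 [0.05 2.41]
-> (442, 23, 1, 45)
[[-1.4,-1.1,3.3,0.1,-0.1,-0.1,85]]
```

Good. Close, lift to ~110, then plan the carry.

Request:
jog_arm([
  [[-1.5,-1,3,0,0,0,85],[0,0,0,0,0,0,46],[0,0,0,0,0,0,46],[0,0,0,0,0,0,46],[0,0,0,0,0,0,46]],
])

```text
clock: 13.55
eef_pos: [0.4422, 0.0228, 0.0019]
tool_rot: [0.924, 0.382, 0.002, 0.001]
ft_force: [0.1, 0.1, -0.9]
grip_width: 0.0518
```

Request:
jog_arm([
  [[0,0,0,0,0,0,46],[0,0,0,0,0,0,46],[0,0,0,0,0,0,46],[0,0,0,0,0,0,46],[0,0,-15,0,0,0,46]],
])

```text
clock: 14.05
eef_pos: [0.4403, 0.0227, 0.0155]
tool_rot: [0.924, 0.382, 0.0, 0.0]
ft_force: [-0.3, 0.6, -1.5]
grip_width: 0.0512
```

Request:
jog_arm([
  [[0,0,-30,0,0,0,46],[0,0,-30,0,0,0,46],[0,0,-30,0,0,0,46],[0,0,0,0,0,0,46],[0,0,0,0,0,0,46]],
])

```text
clock: 14.55
eef_pos: [0.4399, 0.0227, 0.1088]
tool_rot: [0.924, 0.382, -0.0, -0.0]
ft_force: [-0.4, -0.8, -1.1]
grip_width: 0.0514
```

```bash
cat > held.py <<'E'
import sys; from plan import *; from fit import *
t,base=sys.argv[1],float(sys.argv[2])/1000   # base = height of thing's base relative to TCP, mm
C=cam('wrist'); p=get_obs()['eef_pos']; camera('wrist'); S[t][:,2]+=p[2]+base
for m in masks_of(t,'wrist')[:3]:
    x,v=fit('wrist',t,m['pixels'],None,C,2); print('held',np.round(m['at']),x.round(4),v.round(2),round(m['conf'],2),'off',((x-p[:2])*1000).round(1))
E
python3 held.py medium_tin -2;  python3 -c "
from plan import *
plan((628,65,110,30),g=46)"
```

```text
held [182. 277.] [0.4068 0.0361] 0.09 0.67 off [-33.   13.4]
held [274. 299.] [0.4382 0.0229] 0.93 0.65 off [-1.7  0.2]
held [332. 349.] [ 0.4192 -0.0357] 0.09 0.61 off [-20.6 -58.4]
t 14.65 tcp [439.7  22.7 108.2] yaw 44.9 tilt 0.08 grip 51.3 F [ 0.2  0.2 -1. ] q6 [0.05 2.41]
-> (628, 65, 110, 30)
[[27,17,0,0,0,2.5,46],[28,16,0,0,0,2.5,46],[29,15,-1,0,0,2.5,46],[29,13,0,0,0,2.5,46],[30,12,-1,0,0,2.4,46]]
[[30,11,0,0,0.1,2.5,46]]
```

Request:
jog_arm([
  [[27,17,0,0,0,2.5,46],[28,16,0,0,0,2.5,46],[29,15,-1,0,0,2.5,46],[29,13,0,0,0,2.5,46],[25,12,-1,0,0,2.4,46]],
])

```text
clock: 15.15
eef_pos: [0.587, 0.0549, 0.0995]
tool_rot: [0.961, 0.275, -0.011, -0.002]
ft_force: [-0.7, -0.2, -0.8]
grip_width: 0.0516
```

Request:
jog_arm([
  [[15,11,0,0,0,2.5,46],[0,0,0,0,0,0,46],[0,0,0,0,0,0,46],[0,0,0,0,0,0,46]],
])

```text
clock: 15.55
eef_pos: [0.6047, 0.054, 0.0907]
tool_rot: [0.967, 0.254, -0.016, -0.003]
ft_force: [-0.1, -0.2, -1.5]
grip_width: 0.0516
```

```bash
python3 -c "
from plan import *
plan((628,65,60,30),g=46)"
```

```text
t 15.55 tcp [604.7  54.   90.7] yaw 29.4 tilt 1.89 grip 51.6 F [-0.1 -0.2 -1.5] q6 [0.09 2.72]
-> (628, 65, 60, 30)
[[13.3,1.2,15,-0.4,0.9,-0.3,46],[13.1,1.1,15.1,-0.4,0.8,-0.3,46]]
```

Request:
jog_arm([
  [[14,1,10,-0.4,0.9,-0.3,46],[13,1,10,-0.4,0.8,0,46],[0,0,5,0,0,0,46],[0,0,0,0,0,0,46],[0,0,0,0,0,0,46]],
])

```text
clock: 16.05
eef_pos: [0.6245, 0.0654, 0.0632]
tool_rot: [0.966, 0.257, -0.002, -0.0]
ft_force: [-0.2, 0.2, -0.8]
grip_width: 0.0517
```

```bash
python3 held.py medium_tin -2; python3 -c "
from plan import *
plan((627.5,65,45,30),g=46)"
```

```text
held [274. 296.] [0.6225 0.0659] 0.94 0.74 off [-2.   0.5]
held [274. 186.] [0.6525 0.0819] 0.22 0.47 off [28.  16.5]
t 16.15 tcp [624.8  65.4  63.5] yaw 29.8 tilt 0.25 grip 51.6 F [-1.1  0.7 -1.5] q6 [0.1  2.73]
-> (627.5, 65, 45, 30)
[[2.3,1.7,18.5,-0.1,0.2,-0.2,46]]
```

Request:
jog_arm([
  [[3,2,9,0,0,0,46],[0,0,9,0,0,0,46],[0,0,6,0,0,0,46],[0,0,0,0,0,0,46],[0,0,0,0,0,0,46]],
])

```text
clock: 16.65
eef_pos: [0.6286, 0.0646, 0.0378]
tool_rot: [0.967, 0.257, -0.002, -0.0]
ft_force: [0.2, 0.1, -0.3]
grip_width: 0.0515
```

```bash
python3 -c "
from plan import *
plan((628.3,64.8,34.5,30),g=46)"
```

```text
t 16.65 tcp [628.6  64.6  37.8] yaw 29.7 tilt 0.22 grip 51.5 F [ 0.2  0.1 -0.3] q6 [0.1  2.73]
-> (628.3, 64.8, 34.5, 30)
[[-0.2,-0.3,3.3,-0.1,0.2,-0.3,46]]
```

Request:
jog_arm([
  [[0,0,3,0,0,0,46],[0,0,0,0,0,0,46],[0,0,0,0,0,0,46]],
])

```text
clock: 16.95
eef_pos: [0.6291, 0.0647, 0.0352]
tool_rot: [0.967, 0.257, -0.001, -0.0]
ft_force: [-0.6, -0.1, -1.1]
grip_width: 0.0513
```

Request:
jog_arm([
  [[0,0,1.5,0,0,0,46],[0,0,0,0,0,0,46],[0,0,0,0,0,0,46]],
])

```text
clock: 17.25
eef_pos: [0.6296, 0.0647, 0.0351]
tool_rot: [0.967, 0.257, -0.001, 0.0]
ft_force: [-0.1, -0.3, -0.8]
grip_width: 0.0517
```

Request:
jog_arm([
  [[0,0,1.5,0,0,0,46],[0,0,0,0,0,0,46],[0,0,0,0,0,0,46]],
])

```text
clock: 17.55
eef_pos: [0.6299, 0.0648, 0.0348]
tool_rot: [0.967, 0.257, 0.0, 0.0]
ft_force: [0.2, 0.3, -0.7]
grip_width: 0.0518
```

Request:
jog_arm([
  [[-2,-1,2,0,0,0,46],[0,0,0,0,0,0,46],[0,0,0,0,0,0,46]],
])

```text
clock: 17.85
eef_pos: [0.6304, 0.0648, 0.035]
tool_rot: [0.967, 0.257, 0.003, 0.001]
ft_force: [0.1, -0.5, -0.9]
grip_width: 0.0515
```

Request:
jog_arm([
  [[0,0,2,0,0,0,46],[0,0,0,0,0,0,46]],
])

```text
clock: 18.05
eef_pos: [0.6305, 0.0649, 0.0349]
tool_rot: [0.967, 0.257, 0.004, 0.001]
ft_force: [-0.0, 0.2, -0.7]
grip_width: 0.0518
```

Request:
jog_arm([
  [[0,0,0,0,0,0,85],[0,0,0,0,0,0,85],[0,0,0,0,0,0,85],[0,0,0,0,0,0,85],[0,0,-10,0,0,0,85]],
])

```text
clock: 18.55
eef_pos: [0.6283, 0.0646, 0.042]
tool_rot: [0.967, 0.257, 0.001, 0.0]
ft_force: [-0.0, -0.2, 0.0]
grip_width: 0.085
```

Request:
jog_arm([
  [[0,0,-30,0,0,0,85],[0,0,-30,0,0,0,85],[0,0,-20,0,0,0,85],[0,0,0,0,0,0,85],[0,0,0,0,0,0,85]],
])

```text
clock: 19.05
eef_pos: [0.6285, 0.0647, 0.1272]
tool_rot: [0.967, 0.257, 0.001, 0.0]
ft_force: [0.0, -0.2, 0.0]
grip_width: 0.085
```

```bash
cat > stk.py <<'E'
import sys; from plan import *; from fit import *
C=cam('wrist'); im=save('wrist',sys.argv[1])
S['wide_tin'][:,2]+=.011; S['medium_tin'][:,2]+=.033; S['small_tin'][:,2]+=.053; S['bottle'][:,2]+=.011; S['brush'][:,2]+=.008
for t in sys.argv[2:]:
  for m in masks_of(t,'wrist')[:2]:
    x,v=fit('wrist',t,m['pixels'],np.arange(0,3.1,.5) if t=='brush' else None,C,2); print(t,np.round(m['at']),x.round(4),v.round(2),round(m['conf'],2))
E
python3 stk.py w6 wide_tin medium_tin; python3 -c "
from plan import *
plan((442,165,110,45))"
```

```text
wide_tin [275. 181.] [0.6284 0.0662] 0.24 0.88
medium_tin [277. 222.] [0.6282 0.0655] 0.93 0.97
medium_tin [337. 383.] [ 0.5067 -0.0564] 0.48 0.89
t 19.2 tcp [627.7  64.6 125.8] yaw 29.7 tilt 0.04 grip 84.8 F [ 0.3  0.6 -0.4] q6 [0.1  2.73]
-> (442, 165, 110, 45)
[[-16,-26,2,0,0,-2.2,85],[-15,-26,2,0,0,-2.2,85],[-14,-27,2,0,0,-2.2,85],[-13,-27,2,0,0,-2.2,85],[-12,-28,3,0,0,-2.2,85]]
[[-11,-28,2,0,0,-2.1,85],[-9,-28,3,0,0,-2.2,85]]
```

View pics/w6.png

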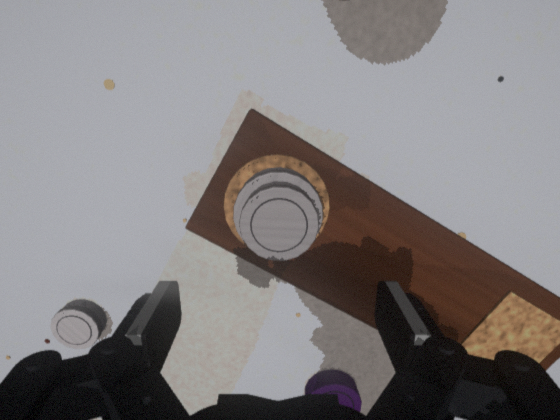

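The wide and medium tins sit concentric on the cork (lid centre at (278,222)). The small tin is visible at (78,328).

Request:
jog_arm([
  [[-16,-26,2,0,0,-2.2,85],[-15,-26,2,0,0,-2.2,85],[-14,-27,2,0,0,-2.2,85],[-13,-27,2,0,0,-2.2,85],[-12,-28,3,0,0,-2.2,85]],
])

```text
clock: 19.7
eef_pos: [0.4893, 0.1353, 0.1069]
tool_rot: [0.937, 0.349, -0.004, -0.0]
ft_force: [-0.1, 0.7, 1.1]
grip_width: 0.0848
```

Request:
jog_arm([
  [[-10,-26,2,0,0,-2.1,85],[-3,-9,3,0,0,-2.2,85],[0,0,0,0,0,0,85],[0,0,0,0,0,0,85]],
])

```text
clock: 20.1
eef_pos: [0.449, 0.1534, 0.0977]
tool_rot: [0.922, 0.387, -0.01, -0.001]
ft_force: [0.4, 0.5, -0.1]
grip_width: 0.0851
```

```bash
python3 wl.py small_tin w7;  python3 -c "
from plan import *
plan((442,165,60,45))"
```

```text
small_tin 0.62 [266. 209.] [0.4436 0.1643] 0.91 [102.  99.  99.]
t 20.2 tcp [449.5 153.2  97.9] yaw 45.5 tilt 1.08 grip 84.9 F [0.1 1.3 0.5] q6 [0.33 2.68]
-> (442, 165, 60, 45)
[[1.9,-6.7,19,-0.2,0.5,0.3,85],[1.7,-6.7,18.9,-0.3,0.5,0.2,85]]
```

Request:
jog_arm([
  [[3,-6,20,-0.3,0.5,0.3,85],[2,-6,20,-0.3,0.5,0.2,85],[0,0,15,0,0,0,85],[0,0,10,0,0,0,85],[0,0,0,0,0,0,85]],
])

```text
clock: 20.7
eef_pos: [0.4519, 0.164, 0.032]
tool_rot: [0.925, 0.379, 0.005, 0.001]
ft_force: [0.1, 0.8, -0.4]
grip_width: 0.0848
```

```bash
python3 -c "
from plan import *
plan((443.5,164.5,3,45))"
```

```text
t 20.7 tcp [451.9 164.   32. ] yaw 44.5 tilt 0.6 grip 84.8 F [ 0.1  0.8 -0.4] q6 [0.35 2.71]
-> (443.5, 164.5, 3, 45)
[[-5.9,-6.4,28.9,0.4,-0.5,-0.5,85]]
```

Request:
jog_arm([
  [[-6,-6,8,0.4,-0.5,-0.5,85],[0,0,10,0,0,0,85],[0,0,9,0,0,0,85],[0,0,0,0,0,0,85]],
])

```text
clock: 21.1
eef_pos: [0.4451, 0.164, 0.004]
tool_rot: [0.924, 0.382, 0.001, -0.0]
ft_force: [-0.7, 0.1, -0.3]
grip_width: 0.0853
```

```bash
python3 -c "
from plan import *
plan((443.5,164.5,2,45))"
```

```text
t 21.1 tcp [445.1 164.    4. ] yaw 45.0 tilt 0.08 grip 85.3 F [-0.7  0.1 -0.3] q6 [0.35 2.71]
-> (443.5, 164.5, 2, 45)
[[-0.8,-1.5,2,0,-0.1,0,85]]
```

Request:
jog_arm([
  [[-1,-1.5,2,0,0,0,85],[0,0,0,0,0,0,34],[0,0,0,0,0,0,34],[0,0,0,0,0,0,34],[0,0,0,0,0,0,34]],
])

```text
clock: 21.6
eef_pos: [0.4443, 0.1649, 0.0029]
tool_rot: [0.924, 0.383, 0.002, -0.0]
ft_force: [-0.5, 0.1, 1.1]
grip_width: 0.0391
```

Request:
jog_arm([
  [[0,0,0,0,0,0,34],[0,0,0,0,0,0,34],[0,0,0,0,0,0,34],[0,0,0,0,0,0,34],[0,0,-15,0,0,0,34]],
])

```text
clock: 22.1
eef_pos: [0.4425, 0.1642, 0.0166]
tool_rot: [0.924, 0.383, -0.0, -0.0]
ft_force: [0.1, 0.5, -0.3]
grip_width: 0.039
```

Request:
jog_arm([
  [[0,0,-35,0,0,0,34],[0,0,-35,0,0,0,34],[0,0,-35,0,0,0,34],[0,0,0,0,0,0,34],[0,0,0,0,0,0,34]],
])

```text
clock: 22.6
eef_pos: [0.442, 0.1639, 0.1254]
tool_rot: [0.924, 0.383, -0.001, -0.0]
ft_force: [-0.0, 0.2, -0.6]
grip_width: 0.0394
```

```bash
python3 held.py small_tin -2;  python3 -c "
from plan import *
plan((628,65,125,30),g=34)"
```

```text
held [275. 294.] [0.4413 0.1652] 0.91 0.58 off [-0.7  1.3]
t 22.7 tcp [441.9 163.9 124.7] yaw 45.0 tilt 0.14 grip 39.4 F [ 0.2  1.  -0.7] q6 [0.36 2.71]
-> (628, 65, 125, 30)
[[9,29,0,0,0,2.1,34],[10,28,0,0,0,2.1,34],[11,28,0,0,0,2.2,34],[12,28,0,0,0,2.1,34],[13,27,0,0,0,2.2,34]]
[[14,27,0,0,0.1,2.1,34],[15,26,-1,0,0,2.2,34]]
```

Request:
jog_arm([
  [[9,29,0,0,0,2.1,34],[10,28,0,0,0,2.1,34],[11,28,0,0,0,2.2,34],[12,28,0,0,0,2.1,34],[13,27,0,0,0,2.2,34]],
])

```text
clock: 23.2
eef_pos: [0.5703, 0.0921, 0.1148]
tool_rot: [0.956, 0.294, -0.01, -0.001]
ft_force: [-0.2, 0.1, 0.1]
grip_width: 0.0396
```

Request:
jog_arm([
  [[14,27,0,0,0,2.1,34],[8,12,-1,0,0,2.2,34],[0,0,0,0,0,0,34],[0,0,0,0,0,0,34],[0,0,0,0,0,0,34]],
])

```text
clock: 23.7
eef_pos: [0.6086, 0.0681, 0.1041]
tool_rot: [0.967, 0.256, -0.018, -0.002]
ft_force: [-0.2, 0.2, -1.1]
grip_width: 0.0395
```

```bash
python3 -c "
from plan import *
plan((628,65,85,30),g=34)"
```

```text
t 23.7 tcp [608.6  68.1 104.1] yaw 29.6 tilt 2.11 grip 39.5 F [-0.2  0.2 -1.1] q6 [0.11 2.74]
-> (628, 65, 85, 30)
[[16,12.6,18.4,-0.8,2,-0.4,34]]
```

Request:
jog_arm([
  [[8,6,9,-0.4,1,-0.2,34],[8,6,9,-0.4,1,-0.2,34],[0,0,3,0,0,0,34],[0,0,0,0,0,0,34],[0,0,0,0,0,0,34]],
])

```text
clock: 24.2
eef_pos: [0.6229, 0.0687, 0.0817]
tool_rot: [0.965, 0.262, -0.002, -0.001]
ft_force: [0.3, 0.5, -0.6]
grip_width: 0.0392
```

```bash
python3 held.py small_tin -2;python3 -c "
from plan import *
plan((628,65,60,30),g=34)"
```

```text
held [278. 292.] [0.6221 0.07  ] 0.9 0.95 off [-0.8  1.3]
t 24.3 tcp [623.3  68.6  81.9] yaw 30.4 tilt 0.17 grip 39.2 F [-0.3  0.2 -0.2] q6 [0.11 2.72]
-> (628, 65, 60, 30)
[[2.3,5.5,21.9,-0.1,0.1,0.4,34]]
```

Request:
jog_arm([
  [[2,6.5,9,0,0,0,34],[0,0,8,0,0,0,34],[0,0,5,0,0,0,34],[0,0,0,0,0,0,34],[0,0,0,0,0,0,34]],
])

```text
clock: 24.8
eef_pos: [0.6288, 0.0635, 0.0583]
tool_rot: [0.965, 0.262, -0.001, -0.0]
ft_force: [-0.5, -0.5, 0.0]
grip_width: 0.0391
```

```bash
python3 -c "
from plan import *
plan((628.2,64,55,30),g=34)"
```

```text
t 24.8 tcp [628.8  63.5  58.3] yaw 30.4 tilt 0.15 grip 39.1 F [-0.5 -0.5  0. ] q6 [0.1  2.71]
-> (628.2, 64, 55, 30)
[[-0.2,-0.7,3.3,-0.1,0.1,0.4,34]]
```

Request:
jog_arm([
  [[-0.7,-1,2.8,0,0,0,34],[0,0,0,0,0,0,34],[0,0,0,0,0,0,34]],
])

```text
clock: 25.1
eef_pos: [0.6284, 0.0641, 0.0563]
tool_rot: [0.965, 0.262, -0.0, -0.0]
ft_force: [-0.0, 0.2, -0.2]
grip_width: 0.0395
```

```bash
python3 -c "
from plan import *
plan((628.2,64,54.5,30),g=34)"
```

```text
t 25.1 tcp [628.4  64.1  56.3] yaw 30.4 tilt 0.04 grip 39.5 F [-0.   0.2 -0.2] q6 [0.1  2.71]
-> (628.2, 64, 54.5, 30)
[[-0.2,0,1.8,0,0,0.4,34]]
```

Request:
jog_arm([
  [[0,0,1.5,0,0,0,34],[0,0,0,0,0,0,34],[0,0,0,0,0,0,85],[0,0,0,0,0,0,85],[0,0,0,0,0,0,85]],
])

```text
clock: 25.6
eef_pos: [0.6287, 0.0643, 0.0561]
tool_rot: [0.965, 0.262, 0.0, -0.0]
ft_force: [-0.2, -0.2, -0.2]
grip_width: 0.0808
```

Request:
jog_arm([
  [[0,0,0,0,0,0,85],[0,0,-10,0,0,0,85],[0,0,-30,0,0,0,85],[0,0,-30,0,0,0,85],[0,0,-20,0,0,0,85]],
])

```text
clock: 26.1
eef_pos: [0.6254, 0.064, 0.1455]
tool_rot: [0.965, 0.262, -0.005, -0.001]
ft_force: [0.4, 0.0, -0.8]
grip_width: 0.0851
```

```bash
python3 stk.py w8 small_tin; python3 -c "
from plan import *
plan((436,-171,140,0),step=45)"
```

```text
small_tin [277. 218.] [0.6284 0.0654] 0.91 0.94
t 26.2 tcp [627.5  64.2 147.6] yaw 30.4 tilt 0.18 grip 84.9 F [ 1.2  0.2 -0.5] q6 [0.1  2.71]
-> (436, -171, 140, 0)
[[-41,15,1,0,0,4.3,85],[-39,18,1,0,0,4.4,85],[-38,21,1,0,0,4.3,85],[-36,24,1,0,0,4.4,85],[-34,27,1,0,0.1,4.3,85]]
[[-32,29,2,0,0,4.4,85],[-30,31,1,0,0.1,4.3,85]]
```

View pics/w8.png

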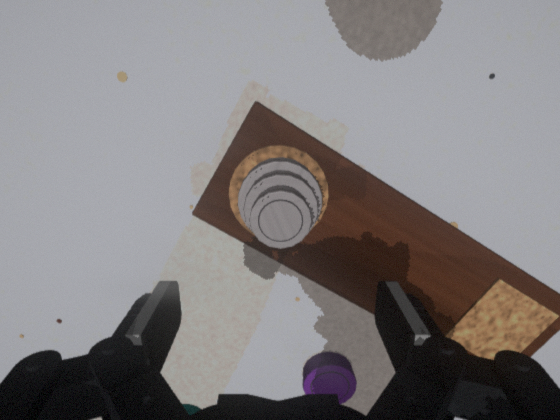

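The three tins are stacked concentrically on the cork (small lid at (281,220)). Next, the bottle.

Request:
jog_arm([
  [[-41,15,0,0,0,4.3,85],[-39,18,0,0,0,4.4,85],[-38,21,0,0,0,4.3,85],[-36,24,0,0,0,4.4,85],[-34,27,0,0,0,4.3,85]],
])

```text
clock: 26.7
eef_pos: [0.4887, -0.1037, 0.1444]
tool_rot: [0.997, 0.074, -0.001, -0.0]
ft_force: [0.7, -0.1, -0.4]
grip_width: 0.0847
```

Request:
jog_arm([
  [[-26,26,0,0,0,4.4,66],[-8,10,0,0,0,4.3,66],[0,0,0,0,0,0,66],[0,0,0,0,0,0,66]],
])

```text
clock: 27.1
eef_pos: [0.4522, -0.148, 0.1424]
tool_rot: [1.0, -0.009, -0.004, -0.001]
ft_force: [0.6, -0.6, 0.6]
grip_width: 0.066
```

```bash
python3 wl.py bottle w9;  python3 -c "
from plan import *
plan((437,-170,110,0),g=66)"
```

```text
bottle 0.81 [306. 223.] [ 0.4358 -0.1686] 0.93 [73. 59. 49.]
t 27.2 tcp [ 452.8 -147.5  142.4] yaw -0.9 tilt 0.42 grip 65.9 F [ 0.8 -0.   0.3] q6 [-0.31  2.84]
-> (437, -170, 110, 0)
[[-7.6,11.4,16.3,0,0.2,-0.5,66],[-7.7,11.3,16.2,-0.1,0.2,-0.4,66]]
```

View pics/w9.png

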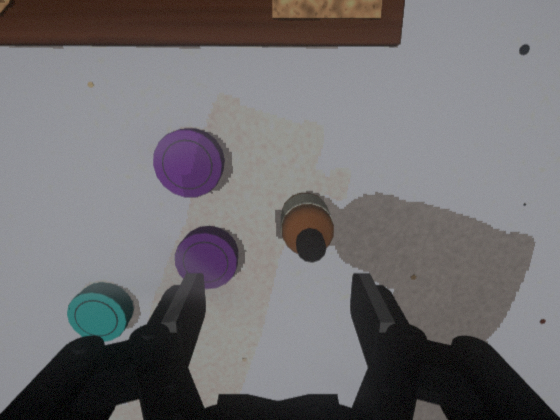

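The bottle is at (308,225), upright and clear of the purple tins at (189,162) and (207,257). Aligning above it.

Request:
jog_arm([
  [[-8,11,16,0,0.2,-0.5,66],[-8,11,16,0,0.2,-0.4,66],[0,0,0,0,0,0,66],[0,0,0,0,0,0,66]],
])

```text
clock: 27.6
eef_pos: [0.4404, -0.1663, 0.11]
tool_rot: [1.0, 0.005, 0.002, -0.001]
ft_force: [-0.2, 1.4, 0.2]
grip_width: 0.0661
```

```bash
python3 -c "
from plan import *
plan((437,-169.5,70,0),g=66)"
```

```text
t 27.6 tcp [ 440.4 -166.3  110. ] yaw 0.6 tilt 0.21 grip 66.1 F [-0.2  1.4  0.2] q6 [-0.36  2.77]
-> (437, -169.5, 70, 0)
[[-1.8,1.6,20,-0.1,-0.1,0.3,66],[-1.7,1.6,20,0,-0.1,0.3,66]]
```

Request:
jog_arm([
  [[-2,2,12,0,0,0.3,66],[-2,2,20,0,0,0.3,66],[0,0,20,0,0,0,66],[0,0,15,0,0,0,66],[0,0,0,0,0,0,66]],
])

```text
clock: 28.1
eef_pos: [0.4448, -0.1676, 0.0455]
tool_rot: [1.0, 0.004, 0.006, -0.0]
ft_force: [0.0, -0.3, 0.4]
grip_width: 0.0662
```

```bash
python3 -c "
from plan import *
plan((437,-169.5,11,0),g=66)"
```

```text
t 28.1 tcp [ 444.8 -167.6   45.5] yaw 0.5 tilt 0.73 grip 66.2 F [ 0.  -0.3  0.4] q6 [-0.36  2.77]
-> (437, -169.5, 11, 0)
[[-4.1,0.9,17.2,0,-0.4,0.2,66],[-4,1,17.3,0,-0.3,0.3,66]]
```

Request:
jog_arm([
  [[-5,1,9,0,-0.4,0.2,66],[-4,1,14,0,-0.3,0.3,66],[0,0,9,0,0,0,66],[0,0,0,0,0,0,66]],
])

```text
clock: 28.5
eef_pos: [0.4397, -0.1693, 0.0151]
tool_rot: [1.0, 0.001, 0.003, 0.001]
ft_force: [0.2, -0.5, -0.1]
grip_width: 0.066
```

```bash
python3 -c "
from plan import *
plan((437,-169.5,11,0),g=66)"
```

```text
t 28.5 tcp [ 439.7 -169.3   15.1] yaw 0.2 tilt 0.34 grip 66.0 F [ 0.2 -0.5 -0.1] q6 [-0.37  2.77]
-> (437, -169.5, 11, 0)
[[-2.8,0.2,4.1,0.1,-0.3,0.2,66]]
```

Request:
jog_arm([
  [[-3,0,4,0,-0.3,0,66],[0,0,0,0,0,0,66],[0,0,0,0,0,0,32],[0,0,0,0,0,0,32],[0,0,0,0,0,0,32]],
])

```text
clock: 29.0
eef_pos: [0.4384, -0.1698, 0.0129]
tool_rot: [1.0, 0.001, 0.002, 0.002]
ft_force: [0.4, 0.2, -1.2]
grip_width: 0.0379
```

Request:
jog_arm([
  [[0,0,0,0,0,0,32],[0,0,0,0,0,0,32],[0,0,0,0,0,0,32],[0,0,0,0,0,0,32]],
])

```text
clock: 29.4
eef_pos: [0.4381, -0.1698, 0.0128]
tool_rot: [1.0, 0.001, 0.002, 0.002]
ft_force: [-0.4, -0.5, -1.2]
grip_width: 0.0385
```

Request:
jog_arm([
  [[0,0,-15,0,0,0,32],[0,0,-30,0,0,0,32],[0,0,-30,0,0,0,32],[0,0,0,0,0,0,32],[0,0,0,0,0,0,32]],
])

```text
clock: 29.9
eef_pos: [0.4361, -0.1689, 0.0885]
tool_rot: [1.0, 0.001, -0.001, 0.001]
ft_force: [0.2, 0.0, -1.9]
grip_width: 0.0385
```

```bash
python3 held.py bottle -12; python3 -c "
from plan import *
plan((622.5,-186,85,0),g=32,step=25)"
```

```text
held [277. 318.] [ 0.4368 -0.167 ] 0.87 0.84 off [0.7 1.9]
t 30.0 tcp [ 436.  -168.8   88. ] yaw 0.2 tilt 0.14 grip 38.0 F [ 0.5 -1.5 -1.6] q6 [-0.37  2.77]
-> (622.5, -186, 85, 0)
[[23,2,0,0,0,0,32],[23,2,0,0,0,0,32],[23,2,0,0,0,0,32],[23,2,1,0,0,0,32],[24,2,0,0,0,0,32]]
[[23,3,1,0,0,0.1,32],[24,2,0,0,0.1,0,32],[23,3,1,0.1,0,0.1,32]]
```

Request:
jog_arm([
  [[23,2,-1,0,0.2,0,32],[23,2,-1,0,0.2,0,32],[23,2,-1,0,0.2,0,32],[23,2,-1,0,0.2,0,32],[24,2,-1,0,0.2,0,32]],
])

```text
clock: 30.5
eef_pos: [0.5471, -0.1767, 0.085]
tool_rot: [1.0, 0.0, -0.0, -0.002]
ft_force: [0.0, 0.2, -0.3]
grip_width: 0.0385
```

Request:
jog_arm([
  [[23,3,-1,0,0.2,0,32],[20,2,-1,0,0.2,0,32],[10,1,0,0,0,0,32],[0,0,0,0,0,0,32],[0,0,0,0,0,0,32]],
])

```text
clock: 31.0
eef_pos: [0.6002, -0.1814, 0.0769]
tool_rot: [1.0, 0.001, -0.003, -0.004]
ft_force: [0.5, -0.3, -1.6]
grip_width: 0.0385
```

```bash
python3 -c "
from plan import *
plan((622.5,-186,50,0),g=32,step=25)"
```

```text
t 31.0 tcp [ 600.2 -181.4   76.9] yaw 0.1 tilt 0.61 grip 38.5 F [ 0.5 -0.3 -1.6] q6 [-0.3   2.84]
-> (622.5, -186, 50, 0)
[[11.2,2.4,13.4,-0.2,0.2,0.1,32],[11.2,2.4,13.4,-0.3,0.2,0,32]]
```

Request:
jog_arm([
  [[12,2.5,12,-0.2,0.2,0,32],[12,2.5,12,-0.3,0.2,0,32],[0,0,4,0,0,0,32],[0,0,0,0,0,0,32],[0,0,0,0,0,0,32]],
])

```text
clock: 31.5
eef_pos: [0.6201, -0.1856, 0.0448]
tool_rot: [1.0, 0.001, -0.003, -0.001]
ft_force: [0.3, -0.3, -1.4]
grip_width: 0.0384
```

```bash
python3 - <<'E'
from plan import *
from fit import *
C=cam('wrist'); camera('wrist')
for m in masks_of('square_pad','wrist')[:2]:
    v,u=np.nonzero(m['pixels']); q=cv2.boxPoints(cv2.minAreaRect(np.c_[u,v].astype(np.float32)))
    P=np.array([ray('wrist',c,.011,C)[:2] for c in q]); x,s=fit('wrist','square_pad',m['pixels'],[0],C,2)
    print(m['conf'],m['pixels'].sum(),P.round(4).tolist(),x.round(4),s)
plan((622.5,-186,25,0),g=32)
E
python3 held.py bottle -12
```

```text
0.63 10691 [[0.6615, -0.1461], [0.6617, -0.221], [0.6031, -0.2252], [0.6029, -0.1421]] [ 0.6238 -0.1829 -0.0246] 0.6178401990280028
0.34 46042 [[0.5734, -0.0138], [0.6816, -0.0447], [0.6784, -0.2371], [0.5688, -0.2464]] [ 0.6418 -0.1032 -0.0256] 0.4147729123462286
t 31.6 tcp [ 620.3 -185.7   45.2] yaw 0.1 tilt 0.36 grip 38.4 F [-0.6  0.5 -0.4] q6 [-0.29  2.85]
-> (622.5, -186, 25, 0)
[[2.3,0.3,20.2,-0.1,0.4,0.1,32]]
held [278. 317.] [ 0.6202 -0.1839] 0.86 0.72 off [-0.1  1.9]
```

Request:
jog_arm([
  [[3,0,8,0,0.3,0,32],[0,0,6,0,0,0,32],[0,0,4,0,0,0,32],[0,0,0,0,0,0,32],[0,0,0,0,0,0,32]],
])

```text
clock: 32.2
eef_pos: [0.6242, -0.186, 0.0269]
tool_rot: [1.0, 0.001, 0.001, -0.0]
ft_force: [-0.1, -0.7, -1.1]
grip_width: 0.0383
```

```bash
python3 -c "
from plan import *
plan((623,-186,23.5,0),g=32,step=25)"
```

```text
t 32.2 tcp [ 624.2 -186.    26.9] yaw 0.1 tilt 0.12 grip 38.3 F [-0.1 -0.7 -1.1] q6 [-0.29  2.85]
-> (623, -186, 23.5, 0)
[[-1.2,0,3.4,0,-0.1,0.1,32]]
```

Request:
jog_arm([
  [[-1.5,0,3,0,0,0,32],[0,0,0,0,0,0,32],[0,0,0,0,0,0,32]],
])

```text
clock: 32.5
eef_pos: [0.6231, -0.1861, 0.0241]
tool_rot: [1.0, 0.001, 0.001, -0.0]
ft_force: [0.2, -0.3, -0.5]
grip_width: 0.0384
```

Request:
jog_arm([
  [[0,0,1.5,0,0,0,32],[0,0,0,0,0,0,32],[0,0,0,0,0,0,32]],
])

```text
clock: 32.8
eef_pos: [0.6234, -0.1862, 0.0241]
tool_rot: [1.0, 0.001, 0.002, 0.0]
ft_force: [0.3, -0.1, -1.1]
grip_width: 0.0385
```

Request:
jog_arm([
  [[0,0,0,0,0,0,44],[0,0,0,0,0,0,50],[0,0,0,0,0,0,66],[0,0,0,0,0,0,66],[0,0,0,0,0,0,66]],
])

```text
clock: 33.3
eef_pos: [0.6238, -0.1863, 0.0241]
tool_rot: [1.0, 0.001, 0.002, 0.0]
ft_force: [-0.3, -0.6, -0.6]
grip_width: 0.066
```

Request:
jog_arm([
  [[0,0,-15,0,0,0,66],[0,0,-30,0,0,0,66],[0,0,-35,0,0,0,66],[0,0,-35,0,0,0,66],[0,0,-10,0,0,0,66]],
])

```text
clock: 33.8
eef_pos: [0.6206, -0.1855, 0.149]
tool_rot: [1.0, 0.001, -0.002, -0.001]
ft_force: [1.4, -0.7, 0.4]
grip_width: 0.0662
```

```bash
python3 stk.py w10 bottle; python3 -c "
from plan import *
plan((540,0,150,70),(470,376,120,151),step=38)"
```

```text
bottle [276. 206.] [ 0.6212 -0.1845] 0.94 0.79
t 33.9 tcp [ 619.9 -185.3  146.7] yaw 0.1 tilt 0.38 grip 65.9 F [ 0.3 -0.5  0.1] q6 [-0.29  2.85]
-> (540, 0, 150, 70)
[[-9,-21,0,0,0,-7.8,85],[-6,-22,0,0,0,-7.8,85],[-3,-22,0,-0.1,0,-7.8,85],[0,-22,0,0,0,-7.8,85],[3,-22,0,-0.1,0,-7.7,85]]
[[6,-22,-1,-0.1,0,-7.8,85],[9,-20,-1,0,0.1,-7.7,85],[12,-19,0,-0.1,0,-7.8,85],[14,-18,-1,0,0.1,-7.7,85]]
-> (470, 376, 120, 151)
[[30,-18,3,0,0,-7.4,85],[32,-14,3,0,0,-7.4,85],[33,-9,3,0,0,-7.4,85],[34,-5,3,0,0,-7.4,85],[35,-1,3,0,0,-7.3,85]]
[[35,4,3,0,0,-7.4,85],[34,8,2,0,0,-7.3,85],[32,13,3,0,0,-7.4,85],[30,16,2,0,0,-7.3,85],[28,21,3,0,0,-7.4,85]]
[[26,24,2,0,0,-7.3,85]]
```

View pics/w10.png

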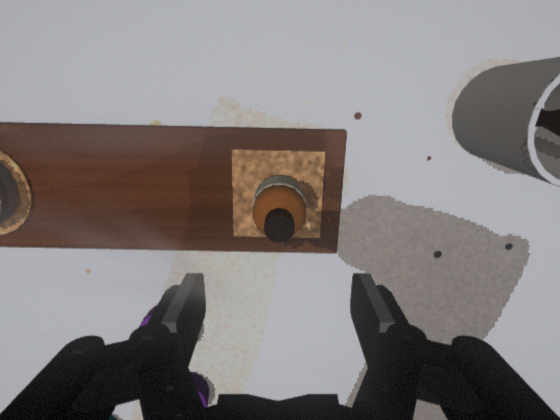

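The bottle stands upright in the middle of the square pad (base near (278,200)). Now the brush.

Request:
jog_arm([
  [[-9,-21,0,0,0,-7.8,85],[-6,-22,0,0,0,-7.8,85],[-3,-22,0,0,0,-7.8,85],[0,-22,0,0,0,-7.8,85],[3,-22,0,0,0,-7.7,85]],
])

```text
clock: 34.4
eef_pos: [0.5687, -0.0818, 0.1364]
tool_rot: [0.939, 0.343, -0.008, -0.006]
ft_force: [0.2, -0.2, -0.4]
grip_width: 0.085
```

Request:
jog_arm([
  [[6,-22,-1,0,0,-7.8,85],[9,-20,-1,0,0,-7.7,85],[12,-19,-1,0,0,-7.8,85],[14,-18,-1,0,0,-7.7,85],[30,-18,2,0,0,-7.4,85]],
])

```text
clock: 34.9
eef_pos: [0.5131, 0.0372, 0.1288]
tool_rot: [0.766, 0.643, -0.013, -0.015]
ft_force: [-0.2, 0.0, -0.8]
grip_width: 0.085
```

Request:
jog_arm([
  [[32,-14,2,0,0,-7.4,85],[33,-9,2,0,0,-7.4,85],[34,-5,2,0,0,-7.4,85],[35,-1,2,0,0,-7.3,85],[35,4,2,0,0,-7.4,85]],
])

```text
clock: 35.4
eef_pos: [0.4615, 0.2096, 0.1106]
tool_rot: [0.512, 0.859, -0.014, -0.025]
ft_force: [0.7, 0.3, 0.3]
grip_width: 0.0853
```

```bash
python3 -c "
from plan import *
plan((470,376,120,151),step=38)"
```

```text
t 35.4 tcp [461.5 209.6 110.6] yaw 118.4 tilt 3.25 grip 85.3 F [0.7 0.3 0.3] q6 [0.41 1.49]
-> (470, 376, 120, 151)
[[29,17,-2,-0.5,-0.5,-6.5,85],[26,20,-2,-0.5,-0.5,-6.5,85],[24,23,-2,-0.4,-0.4,-6.5,85],[21,26,-2,-0.5,-0.5,-6.5,85],[18,29,-2,-0.4,-0.4,-6.6,85]]
```

Request:
jog_arm([
  [[29,17,-3,-0.5,-0.5,-6.5,85],[26,20,-3,-0.5,-0.5,-6.5,85],[24,23,-3,-0.5,-0.5,-6.5,85],[20,25,-3,-0.5,-0.5,-6.5,85],[9,14,-2,-0.4,-0.4,-6.6,85]],
])

```text
clock: 35.9
eef_pos: [0.4583, 0.3619, 0.1113]
tool_rot: [0.236, 0.972, -0.007, -0.005]
ft_force: [-0.2, -0.6, 0.1]
grip_width: 0.0848
```

Request:
jog_arm([
  [[0,0,0,0,0,0,85],[0,0,0,0,0,0,85]],
])

```text
clock: 36.1
eef_pos: [0.4557, 0.3626, 0.1072]
tool_rot: [0.236, 0.972, -0.009, -0.007]
ft_force: [-1.1, -1.1, -0.8]
grip_width: 0.0852
```

```bash
python3 wl.py brush w11;  python3 -c "
from plan import *
plan((470,376,70,151))"
```

```text
brush 0.58 [305. 227.] [0.4721 0.3759 2.6731] 0.96 [113.  92.  70.]
t 36.2 tcp [456.1 361.9 107.7] yaw 152.7 tilt 1.33 grip 84.9 F [ 0.1 -0.1  0.2] q6 [0.67 1.15]
-> (470, 376, 70, 151)
[[-3.2,9.8,18.6,-0.6,-0.3,0.9,85],[-2.8,9.7,18.7,-0.6,-0.3,0.8,85]]
```

View pics/w11.png

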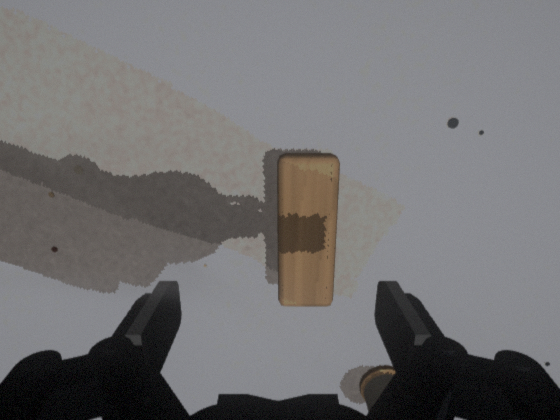

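The brush is at (308,230) with bristles down. It is aligned with the jaws at yaw 153°, and the spool at (385,385) is clear of it.

Request:
jog_arm([
  [[-4,10,18,-0.6,-0.3,0,85],[-3,10,18,-0.6,-0.3,0,85],[0,0,15,0,0,0,85],[0,0,0,0,0,0,85],[0,0,0,0,0,0,85]],
])

```text
clock: 36.7
eef_pos: [0.4731, 0.3697, 0.055]
tool_rot: [0.243, 0.97, -0.001, 0.0]
ft_force: [0.6, -0.3, -0.4]
grip_width: 0.085
```

```bash
python3 -c "
from plan import *
plan((471.5,375.5,8,153.2))"
```

```text
t 36.7 tcp [473.1 369.7  55. ] yaw 151.9 tilt 0.1 grip 85.0 F [ 0.6 -0.3 -0.4] q6 [0.66 1.16]
-> (471.5, 375.5, 8, 153.2)
[[2.1,2.2,23.5,0,0,-0.7,85],[2.1,2.2,23.4,-0.1,0.1,-0.6,85]]
```

Request:
jog_arm([
  [[3,2,12,0,0,-0.7,85],[2,2,14,0,0,-0.6,85],[0,0,12,0,0,0,85],[0,0,6,0,0,0,85],[0,0,0,0,0,0,85]],
])

```text
clock: 37.2
eef_pos: [0.4713, 0.3754, 0.0091]
tool_rot: [0.232, 0.973, 0.0, 0.001]
ft_force: [0.7, -0.1, 0.2]
grip_width: 0.0854
```

```bash
python3 -c "
from plan import *
plan((471.5,375.5,8,153.2))"
```

```text
t 37.2 tcp [471.3 375.4   9.1] yaw 153.1 tilt 0.11 grip 85.4 F [ 0.7 -0.1  0.2] q6 [0.67 1.14]
-> (471.5, 375.5, 8, 153.2)
[[-0.1,0.2,1.1,0,0.1,-0.1,85]]
```

Request:
jog_arm([
  [[0,0,1,0,0,0,32],[0,0,0,0,0,0,32],[0,0,0,0,0,0,32],[0,0,0,0,0,0,32],[0,0,0,0,0,0,32]],
])

```text
clock: 37.7
eef_pos: [0.472, 0.3762, 0.0091]
tool_rot: [0.232, 0.973, 0.001, 0.002]
ft_force: [-0.1, 0.0, -1.4]
grip_width: 0.0393
```

Request:
jog_arm([
  [[0,0,0,0,0,0,32],[0,0,0,0,0,0,32],[0,0,0,0,0,0,32],[0,0,-15,0,0,0,32],[0,0,-35,0,0,0,32]],
])

```text
clock: 38.2
eef_pos: [0.4678, 0.3728, 0.054]
tool_rot: [0.232, 0.973, -0.004, -0.002]
ft_force: [0.6, -0.4, -1.1]
grip_width: 0.0391
```

Request:
jog_arm([
  [[0,0,-35,0,0,0,32],[0,0,-35,0,0,0,32],[0,0,0,0,0,0,32],[0,0,0,0,0,0,32]],
])

```text
clock: 38.6
eef_pos: [0.4696, 0.3744, 0.1303]
tool_rot: [0.232, 0.973, -0.002, -0.001]
ft_force: [0.1, -0.6, -1.5]
grip_width: 0.0392
```

```bash
python3 -c "
from plan import *
plan((520,60,130,110),(610,-60,130,89),g=32)"
```

```text
t 38.6 tcp [469.6 374.4 130.3] yaw 153.1 tilt 0.24 grip 39.2 F [ 0.1 -0.6 -1.5] q6 [0.67 1.14]
-> (520, 60, 130, 110)
[[-19,-26,0,0,0,4.3,32],[-21,-24,0,0,0,4.3,32],[-22,-23,0,0,0,4.3,32],[-24,-21,0,0,0,4.3,32],[-25,-19,0,0,0,4.3,32]]
[[-27,-17,0,0,0,4.3,32],[-28,-15,0,-0.1,0,4.3,32],[-29,-13,0,0,0,4.3,32],[-30,-11,1,-0.1,0.1,4.4,32],[-31,-8,0,0,0,4.3,32]]
-> (610, -60, 130, 89)
[[-29,9,0,0,0,4.2,32],[-28,11,0,0,0,4.2,32],[-27,13,0,0,0,4.2,32],[-26,14,0,0,0,4.2,32],[-25,16,0,0,0,4.2,32]]
```

Request:
jog_arm([
  [[-19,-26,0,0,0,4.3,32],[-21,-24,0,0,0,4.3,32],[-22,-23,0,0,0,4.3,32],[-24,-21,0,0,0,4.3,32],[-25,-19,0,0,0,4.3,32]],
])

```text
clock: 39.1
eef_pos: [0.491, 0.2152, 0.1236]
tool_rot: [0.412, 0.911, -0.005, -0.003]
ft_force: [-0.4, 0.7, -0.5]
grip_width: 0.0392
```

Request:
jog_arm([
  [[-27,-17,0,0,0,4.3,32],[-28,-15,0,0,0,4.3,32],[-29,-13,0,0,0,4.3,32],[-30,-11,0,0,0,4.4,32],[-25,-7,0,0,0,4.3,32]],
])

```text
clock: 39.6
eef_pos: [0.5076, 0.0552, 0.116]
tool_rot: [0.582, 0.813, -0.011, -0.007]
ft_force: [1.0, 0.7, -1.0]
grip_width: 0.0386
```

```bash
python3 -c "
from plan import *
plan((610,-60,125,89),g=32)"
```

```text
t 39.6 tcp [507.6  55.2 116. ] yaw 108.8 tilt 1.51 grip 38.6 F [ 1.   0.7 -1. ] q6 [0.11 1.36]
-> (610, -60, 125, 89)
[[-28,12,-2,-0.3,0.1,4,32],[-28,14,-2,-0.3,0.1,3.9,32],[-26,16,-2,-0.3,0.1,4,32],[-26,17,-2,-0.3,0,3.9,32],[-24,19,-2,-0.3,0.1,4,32]]
```

Request:
jog_arm([
  [[-28,12,-3,-0.3,0.1,4,32],[-28,14,-3,-0.3,0.1,3.9,32],[-26,16,-3,-0.3,0.1,4,32],[-24,17,-3,-0.3,0,3.9,32],[-14,12,-2,-0.3,0.1,4,32]],
])

```text
clock: 40.1
eef_pos: [0.5965, -0.056, 0.1193]
tool_rot: [0.72, 0.694, -0.006, -0.006]
ft_force: [-0.6, -0.3, -1.0]
grip_width: 0.0391
```

Request:
jog_arm([
  [[0,0,0,0,0,0,32],[0,0,0,0,0,0,32],[0,0,0,0,0,0,32]],
])

```text
clock: 40.4
eef_pos: [0.5945, -0.0574, 0.1145]
tool_rot: [0.72, 0.694, -0.008, -0.009]
ft_force: [0.4, -0.5, -0.8]
grip_width: 0.0393
```

```bash
python3 -c "
from plan import *
plan((624,-60,75,88.9),g=32)"
```

```text
t 40.4 tcp [594.5 -57.4 114.5] yaw 87.8 tilt 1.37 grip 39.3 F [ 0.4 -0.5 -0.8] q6 [-0.1   1.51]
-> (624, -60, 75, 88.9)
[[-0.8,15.2,19.4,-0.7,0,-0.5,32],[-0.8,15.1,19.6,-0.7,-0.1,-0.6,32]]
```

Request:
jog_arm([
  [[-1,16,14,-0.7,0,-0.5,32],[-1,15,17,-0.7,0,-0.6,32],[0,0,8,0,0,0,32],[0,0,0,0,0,0,32],[0,0,0,0,0,0,32]],
])

```text
clock: 40.9
eef_pos: [0.6209, -0.0555, 0.0729]
tool_rot: [0.711, 0.704, -0.001, -0.003]
ft_force: [-0.8, -0.3, 0.1]
grip_width: 0.0388
```

Run:
```python
from plan import *
from fit import *
C=cam('wrist'); p=get_obs()['eef_pos']; camera('wrist'); S['brush'][:,2]+=p[2]-.008
for m in masks_of('brush','wrist')[:2]:
    x,v=fit('wrist','brush',m['pixels'],[1.2,1.5,1.8],C,2); print('held',x.round(4),np.degrees(x[2]),v.round(2),'off',((x[:2]-p[:2])*1000).round(1))
plan((624,-60,30,88.9),g=32)
```

```text
held [ 0.621  -0.056   1.5608] 89.42843478339228 0.91 off [ 0.  -0.5]
held [0.6069 0.076  2.0691] 118.55064084642353 0.23 off [-14.  131.6]
t 41.0 tcp [621.2 -55.7  73.4] yaw 89.4 tilt 0.28 grip 39.1 F [ 0.1  0.5 -0.9] q6 [-0.09  1.49]
-> (624, -60, 30, 88.9)
[[-2.2,1.5,21.7,-0.1,-0.1,0.3,32],[-2.1,1.5,21.7,-0.1,0,0.2,32]]
```

Request:
jog_arm([
  [[-2,2,12,-0.1,-0.1,0.3,32],[-2,1.5,14,-0.1,0,0.2,32],[0,0,14,0,0,0,32],[0,0,6,0,0,0,32],[0,0,0,0,0,0,32]],
])

```text
clock: 41.5
eef_pos: [0.6262, -0.0605, 0.0274]
tool_rot: [0.714, 0.7, 0.002, 0.002]
ft_force: [0.2, -0.6, -0.6]
grip_width: 0.0395
```

```bash
python3 -c "
from plan import *
plan((624,-60,17,88.9),g=32)"
```

```text
t 41.5 tcp [626.2 -60.5  27.4] yaw 88.8 tilt 0.28 grip 39.5 F [ 0.2 -0.6 -0.6] q6 [-0.1   1.49]
-> (624, -60, 17, 88.9)
[[0.4,-2.2,10.4,0.3,0,-0.1,32]]
```

Request:
jog_arm([
  [[0.5,-3,3,0.3,0,0,32],[0,-0.5,4,0,0,0,32],[0,-0.5,3,0,0,0,32],[0,0,0,0,0,0,32],[0,0,0,0,0,0,32]],
])

```text
clock: 42.0
eef_pos: [0.6229, -0.0601, 0.0183]
tool_rot: [0.714, 0.7, 0.0, 0.001]
ft_force: [0.0, -0.1, -1.2]
grip_width: 0.0387
```

Request:
jog_arm([
  [[0,0,1.5,0,0,0,32],[0,0,0,0,0,0,32],[0,0,0,0,0,0,32]],
])

```text
clock: 42.3
eef_pos: [0.6235, -0.0601, 0.0173]
tool_rot: [0.714, 0.7, 0.001, 0.001]
ft_force: [0.2, -0.6, -1.2]
grip_width: 0.0392
```

Release, lift, then back away for a final check.

Request:
jog_arm([
  [[0,0,0.5,0,0,0,32],[0,0,0,0,0,0,44],[0,0,0,0,0,0,75],[0,0,0,0,0,0,75],[0,0,0,0,0,0,75]],
])

```text
clock: 42.8
eef_pos: [0.6244, -0.0602, 0.0178]
tool_rot: [0.714, 0.7, 0.002, 0.002]
ft_force: [-0.0, 0.4, 0.8]
grip_width: 0.0748
```

Request:
jog_arm([
  [[0,0,0,0,0,0,75],[0,0,-15,0,0,0,75],[0,0,-35,0,0,0,75],[0,0,-40,0,0,0,75],[0,0,-40,0,0,0,75]],
])

```text
clock: 43.3
eef_pos: [0.6181, -0.0595, 0.143]
tool_rot: [0.714, 0.7, -0.004, -0.005]
ft_force: [0.9, 0.4, -0.1]
grip_width: 0.0747
```

Request:
jog_arm([
  [[0,-30,-20,0,0,0,75],[0,-40,-10,0,0,0,75],[0,-40,0,0,0,0,75],[0,-30,0,0,0,0,75],[0,0,0,0,0,0,75]],
])

```text
clock: 43.8
eef_pos: [0.4793, -0.057, 0.1828]
tool_rot: [0.714, 0.7, 0.002, 0.002]
ft_force: [0.7, 0.5, 0.0]
grip_width: 0.0751
```

Run:
```python
from plan import *
from fit import *
state()
S0={k:v.copy() for k,v in S.items()}
for t,z in dict(wide_tin=.011,medium_tin=.033,small_tin=.053,bottle=.011,brush=.008).items(): S[t]=S0[t]+[0,0,z]
ims=[]
for i,n in enumerate(('scene','side')):
  C=cam(n); im=camera(n); ims.append(im[...,::-1])
  for t,p in dict(small_tin=(.627,.065),medium_tin=(.627,.065),bottle=(.622,-.185),brush=(.624,-.06),thread_spool=(.644,.371),brush_jar=(.69,-.365)).items():
    e=proj(n,[*p,S[t][:,2].mean()],C)[0]
    ms=[m for m in masks_of(t,n) if np.hypot(*(np.array(m['at'])-e))<20]
    if not ms: print(n,t,'none'); continue
    x,v=fit(n,t,ms[0]['pixels'],[1.2,1.57,1.9] if t=='brush' else None,C); print(n,t,x.round(4),round(v,2))
a=ims[0][100:400,180:460]; b=ims[1][80:340,80:380]
cv2.imwrite('pics/f.png',np.hstack([cv2.resize(a,(400,429)),cv2.resize(b,(400,429))]))
```

```text
t 43.8 tcp [479.3 -57.  182.8] yaw 88.8 tilt 0.33 grip 75.1 F [0.7 0.5 0. ] q6 [-0.12  1.47]
scene small_tin none
scene medium_tin [0.6287 0.0658] 0.34
scene bottle none
scene brush [ 0.6208 -0.0565  1.5464] 0.93
scene thread_spool [0.6434 0.3704] 0.92
scene brush_jar [ 0.6855 -0.3606] 0.9
side small_tin [0.6311 0.0608] 0.76
side medium_tin [0.6327 0.0641] 0.35
side bottle [ 0.626  -0.1897] 0.74
side brush [ 0.6259 -0.0634  1.6174] 0.86
side thread_spool [0.6459 0.3702] 0.94
side brush_jar [ 0.7012 -0.4244] 0.18
```

View pics/f.png

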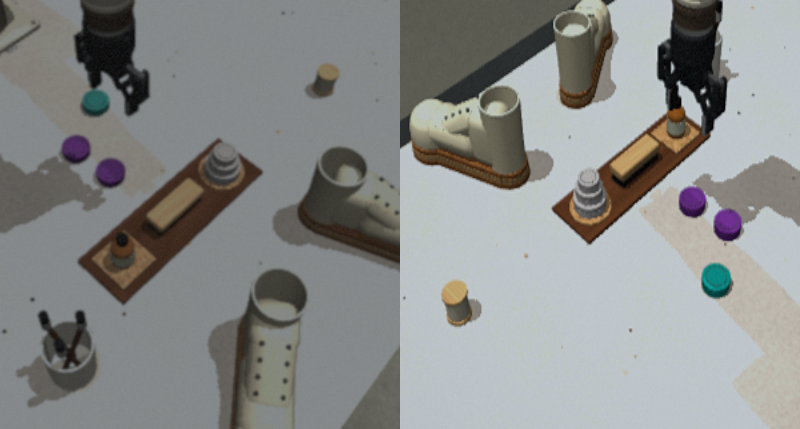

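The final view shows the stack on the round pad, the brush at mid-board, and the bottle upright on the square pad. The spool, jar and look-alikes are undisturbed.

```bash
python3 -c "
from h import *
job_done(); print(get_obs()['clock'])"
```

```text
the job is handed in; nothing more can be done
the job is handed in; nothing more can be done
```

The finishing kit is set out on the board and handed in at about 44 s on the robot's clock, against the 131 s limit. I placed the wide, medium and small tins in one stack on the round pad, then the bottle on the square pad, then the brush at mid-board. The arm was lifted clear before the hand-in.

**Final checks:**
- **Stack:** the wrist view after each placing, and the last overhead and side pictures, show the tins concentric on the cork. The wrist fits put the medium and small tins about 1.5–2 mm from the pad centre.
- **Bottle:** it stands upright in the middle of the square pad, within about 2–3 mm, and never tipped.
- **Brush:** the mean of the two camera fits is (0.623, -0.060), against a board centre of (0.624, -0.060). It lies lengthwise within about 2°.
- **Bystanders:** the spool fits at its starting position, and so does the jar from the overhead camera. The purple and turquoise tins look undisturbed in the pictures.

**Checks that failed or disagreed:**
- The last overhead picture gave no match near the small tin or the bottle.
- The last fits on the medium tin (both cameras) and the jar (side camera, arm in front of it) were poor, so I relied on the pictures for those.
- The two overhead cameras differ by several mm, up to about 7 mm along the board for the brush, and by about 4° on its direction.
- Contact force at set-down barely showed except for the wide tin (about 4 N), so I judged the others' contact by height.

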